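Clip a cover panel into the dunnage rack

ROBOT

A 7-joint arm with a two-finger parallel gripper is mounted at the origin on the work surface. World frame = base frame: x ahead of the robot, y to its left, z up, the work surface at z = 0. Lengths are in mm, angles in rad, forces in N, time in s.
With the tool pointing down it reaches from about 425 to 875 mm from the base axis. Payload 4.7 kg.
Tool frame: the origin (TCP) lies at the very end of the fingers, on their centre line; the grasp point (between the pads) lies 19 mm behind it; y points along the fingers, x is the direction in which the jaws open and shut, and the axes are right-handed (so a half turn about y gives the same grasp; the last joint's range is limited). The gripper opens to 85 mm and grips with 20 to 120 N. Pads are 22 mm wide; open, the fingers measure 114 mm over their backs; the gripper's body (76 mm by 85 mm) begins 54 mm behind the grasp point. The pads swing forward as they close: fully open they stand 13 mm farther back than shut.
Start: joints at [1.207, 0.321, -0.07, 1.45, 0.023, 1.371, -0.057], TCP at [239.751, -604.192, 193.549] pointing down, gripper open.
Joint ranges: [-2.86, 2.86], [-0.3, 2.09], [-1.38, 1.24], [0.06, 2.45], [-1.56, 4.7], [0.09, 2.05], [-2.69, 2.69]. Speed limits (rad/s): [2.57, 2.57, 3.14, 3.14, 3.14, 3.14, 3.14].

INTERFACE

Orientations are given as a rotation vector (axis times angle).
In Python, from cell import env gives the robot as it stands. The module is installed in compiled form; this text tells all that it offers.
- The arm moves only by the shell command python3 -m jog 'ROWS' [OPENING] [FORCE]. ROWS is JSON, a list that holds one entry, the list of rows, each a list of 4 numbers: the shift along the tool's x, y, z in mm, then the turn about the tool's y in rad. A call has 1 to 8 rows; each row is the pose to reach, as a shift and turn from the pose commanded when the call began, along the tool's axes at that moment; what a row does not reach only later rows make up. A row lasts 1/10 s, in which the tool goes at most 50 mm and 8.59 degrees, less where a joint would pass 70% of its speed; a pose out of reach is approached as far as the arm can. A call with a gripper value outside its range is refused whole. OPENING is the closure in counts, from 0 (fully open) to 255 (shut), set as the call begins (- or left out, the last holds). The fingers move at their own pace and stop on an object; FORCE is the grip in N (left out, the last holds). Time passes only in rows, so rows that repeat a pose let the fingers close. It gives the time, the measured TCP pose, the force and the opening at its end, in the units of the state.
- env.state(): the state, without advancing time (a new reading comes with each control period).
- env.read_camera(name): name is "side" or "top"; returns the picture (400x640x3 uint8, red, green, blue); there is no depth.
- env.get_calibration(name): a dict with "fovy" (degrees; the focal length in pixels is half the picture's height over the tangent of half this angle, whatever the lens; pixels are square), "cx", "cy" (the principal point, pixels), "distortion" ([k1, k2, p1, p2, k3] as OpenCV has them; the pictures are not rectified), "R" (3x3) and "t" (3): a world point X has camera coordinates R X + t. Camera axes: x right, y down, z forward; pixel columns grow to the right and rows downward; lengths in mm; the calibration is good to about 2 mm. A picture is of the moment at which its call begins. get_calibration takes no time and is no camera call.
- env.hand_in(): hands the job in, once; it reports no verdict.
The state is a dict: "clock": time; "q": joint angles; "joint_vel": joint speeds; "tau": joint torques, N m; "eef_pos": TCP position; "eef_rot": TCP orientation; "force": force on the tool from outside, world axes, zero at the start; "torque": the same for the moment, N m; "width": opening from 0.0 (shut) to 1.0 (fully open).
Only numpy, scipy, OpenCV 4.12 (cv2) and the standard library are available. Lean on these libraries where they do the work, as an engineer would, in place of code of your own. Each camera call takes 0.05 s, during which the arm holds its last target.

TASK

A cover panel lies flat across the two timber bearers. Set it on the slanted rest with its notched foot at the low end and let go, then take it again and press it, foot down, into the one empty slot of the steel rack until the spring clips hold it fully home, and leave it standing there. Leave the panels already in the rack and the other things on the bench where they are.

Things in the scene. Friction and masses are not known exactly. Their poses are not given: they have to be found in the camera images.
- panel: loose cover panel, white painted sheet, 60 wide x 130 long x 6 mm thick, 0.10 to 0.21 kg, both faces alike, three dark vent louvres. Origin: centre of its lower face as it lies at the start; x across the width, y along the length from foot end (-65 mm) to head end (+65 mm), z through the thickness (0 to 6 mm). At the start y is within 0.5 rad of world +y, z up.
- panel_foot (a point): middle of the panel's foot edge, halfway through its thickness; axes as the panel's. The foot end has a 4 mm deep, 12 mm high notch in each side edge, its middle 22 mm from the foot edge, and corners chamfered 6 x 10 mm.
- panel_head (a point): middle of the panel's head (plain) edge, halfway through its thickness; axes as the panel's
- bearers: two fixed timber bearers, each 100 (x) x 24 (y) x 40 mm high, 68 mm of free space between them; the panel lies across their tops with its middle over the gap. Origin: on the bench midway between them.
- rest: fixed dark steel slanted rest, 70 x 100 mm foot. A 40 mm wide backboard slopes at 45 degrees, rising to the rest's own +y; a ledge square to it at the low end stops the panel's foot and stands 14 mm proud of the board. The board is 80 mm long: the panel's head end sticks out 50 mm beyond it, its side edges 10 mm. Origin: on the bench under the rest; yaw within 0.4 rad of zero.
- rest_foot (a point): the point where the middle of the foot edge (halfway through the thickness) of a panel that lies properly on the rest comes to be: against the ledge, 30 mm above the bench. Axes as the rest's: a lying panel's length runs along (0, 0.707, 0.707) from here, its upper face looks along (0, -0.707, 0.707).
- rack: fixed dunnage rack: grey steel base plate 130 (x) x 250 (y) x 10 mm with three slots in a row along its y, 76 mm apart (-76, 0, +76 mm); two hold stored panels, one is empty. Origin: on the bench under the centre of the plate; yaw within 0.35 rad of zero.
- slot: the empty slot, fixed on the rack's plate. Two pairs of steel cheeks, one at each end (18 to 44 mm from the middle along x), 8 mm apart and 50 mm high, with flared lead-ins opening to about 20 mm, 62 mm above the floor. Origin: middle of its floor, 10 mm above the bench; x along the slot (panel's width), y across it (panel's thickness), z up. Either face of the panel may look either way.
- slot_floor (a point): middle of the empty slot's floor; axes as the slot's. At each end a sprung round nose (5 mm radius, 22 mm above the floor, 26.5 mm from the middle) is pushed out by the panel's foot and snaps into its notch as the foot edge reaches the floor. Pushing in takes about 5 to 15 N, more than the panel's weight. Fully home, the panel's head edge is 140 mm above the bench.
- stored_b: a panel of the same kind, standing clipped in another slot; head edge 140 mm above the bench; loose, to be left alone. Origin: middle of its foot edge; z up.
- stored_c: a second such stored panel in the remaining slot. Origin: middle of its foot edge; z up.
- jar: clear screw jar, 64 mm diameter, 75 mm high, standing loose beyond the work. Origin: centre of its underside.
- carton: small cardboard carton 70 x 110 x 60 mm high, standing loose beyond the work. Origin: centre of its underside.
- crate: open blue plastic crate 150 x 220 x 70 mm high, loose, on the right of the bench. Origin: centre of its underside.

How it is judged (in metres and radians):
On the way, in this order (a step that is already met when the one before it is completed fails the run):
1. the panel lies on the slanted rest, foot at the low end by the ledge, and the gripper has let go of it (distance between panel_foot and rest_foot below 0.02 m and angle between panel's own y axis and vertical between 0.6 and 0.97 rad and contact force between the fingers and panel below 0.05 N and linear speed of panel below 0.03 m/s), for 0.2 s.
2. the gripper presses the panel home in the empty slot: foot on the floor of the slot while the fingers are still on it, not dropped in (z of panel_foot in the frame of slot_floor between -0.003 and 0.003 m and x of panel_foot in the frame of slot_floor between -0.005 and 0.005 m and y of panel_foot in the frame of slot_floor between -0.004 and 0.004 m and angle between panel's own y axis and vertical below 0.08 rad and z of panel_head in the frame of slot_floor above 0.12 m and contact force between the fingers and panel above 0.3 N), for 0.1 s.
At the end, for the whole second after the job is handed in: The panel stands upright (within 0.08 rad) in the empty slot, foot down, its foot edge within 3 mm of the slot's floor, within 5 mm of the middle along the slot and 4 mm across it, at rest and released; the stored panels have moved less than 8 mm and the jar, carton and crate less than 30 mm (z of panel_foot in the frame of slot_floor between -0.003 and 0.003 m and x of panel_foot in the frame of slot_floor between -0.005 and 0.005 m and y of panel_foot in the frame of slot_floor between -0.004 and 0.004 m and angle between panel's own y axis and vertical below 0.08 rad and z of panel_head in the frame of slot_floor above 0.12 m and linear speed of panel below 0.02 m/s and distance of each of stored_b, stored_c from where it was at the start of the episode below 0.008 m and distance of each of jar, carton, crate from where it was at the start of the episode below 0.03 m); the robot touches nothing.
It fails at once if a stored panel is pulled or knocked out of its place (moved more than 20 mm) (not (distance of stored_b from where it was at the start of the episode below 0.02 m) or not (distance of stored_c from where it was at the start of the episode below 0.02 m)).
It fails at once if the jar, the carton or the crate is shoved more than 50 mm (not (distance of jar from where it was at the start of the episode below 0.05 m) or not (distance of carton from where it was at the start of the episode below 0.05 m) or not (distance of crate from where it was at the start of the episode below 0.05 m)).
It also fails if it takes over 58 s, if anything falls off the work surface, if the arm or the gripper's body presses on something with over 40 N, if the wrist force passes 120 N, or if a joint passes its speed limit or range.

## Working session

There is one attempt and no reset: what is moved stays moved. The work goes in short steps, Python scripts to look and compute and a shell command to move; the robot and the scene stay as the last step left them, time stands still between calls to the robot, and variables do not carry over. Pictures are saved under pics/ and viewed, and the job is handed in when it is done.

```bash
mkdir -p pics; ls
python3 - <<'E'
from cell import env
import cv2
print(env.state())
for n in ("side","top"):
    print(n,env.get_calibration(n))
    cv2.imwrite(f"pics/{n}0.png",cv2.cvtColor(env.read_camera(n),cv2.COLOR_RGB2BGR))
E
```

```text
pics
{'clock': 0.0, 'q': array([ 1.20711535,  0.32178946, -0.07008851,  1.4516783 ,  0.02261079,
        1.37076567, -0.05690318]), 'joint_vel': array([ 0.00073895,  0.0012373 , -0.00139603, -0.00121447,  0.00031093,
       -0.00174511, -0.00106695]), 'tau': array([-6.45188811e-05, -4.93573523e+01, -3.82256582e-01, -3.14332151e+01,
        1.30104023e-02,  1.12254359e-02,  1.33979324e-06]), 'eef_pos': array([ 239.48748193, -603.63012919,  192.44370385]), 'eef_rot': array([-1.36360394,  0.92772875, -0.92510484]), 'force': array([-0.90879782,  0.80189785, -0.78628934]), 'torque': array([ 0.00211788, -0.02247599,  0.0178276 ]), 'width': 0.9995243463602438}
side {'fovy': 53.07679898857578, 'cx': 321.8207091611274, 'cy': 203.29924219711538, 'distortion': array([-0.0654423,  0.       ,  0.       ,  0.       ,  0.       ]), 'R': array([[-0.94347823, -0.33076607, -0.02103892],
       [-0.16716278,  0.52970745, -0.83154472],
       [ 0.28619125, -0.78102742, -0.55505922]]), 't': array([487.64348234, 234.39742643, 709.20895179])}
top {'fovy': 43.37639001410212, 'cx': 322.1795216943343, 'cy': 198.74585546613082, 'distortion': array([-0.12380927,  0.        ,  0.        ,  0.        ,  0.        ]), 'R': array([[ 0.02740657, -0.99954607,  0.0125117 ],
       [-0.99420577, -0.02855733, -0.1036309 ],
       [ 0.10394116, -0.00959904, -0.99453713]]), 't': array([-162.90497808,  582.63246779, 1363.50978273])}
```

View pics/side0.png

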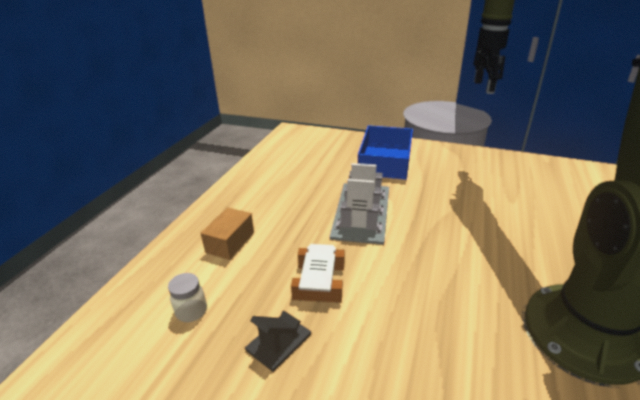

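View pics/top0.png

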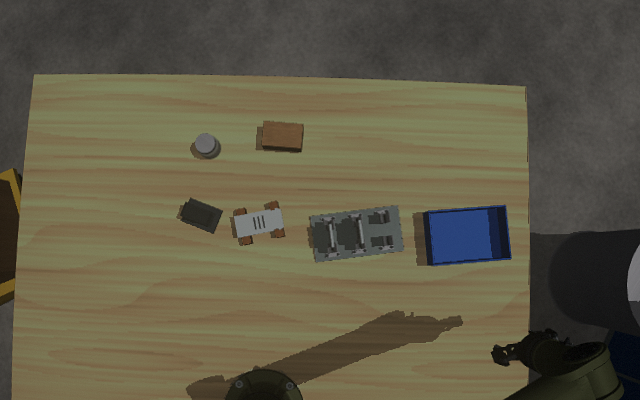

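```bash
cat > h.py <<'E'
from cell import env
import cv2, numpy as np
def cal(n):
    c=env.get_calibration(n); f=200/np.tan(np.radians(c['fovy'])/2)
    K=np.array([[f,0,c['cx']],[0,f,c['cy']],[0,0,1.]]); return K,np.array(c['distortion']),c['R'],c['t']
def proj(n,X):
    K,d,R,t=cal(n); return cv2.projectPoints(np.array(X,float).reshape(-1,3),cv2.Rodrigues(R)[0],t,K,d)[0].reshape(-1,2)
def atz(n,uv,z):
    K,d,R,t=cal(n); p=cv2.undistortPoints(np.array(uv,float).reshape(-1,1,2),K,d).reshape(-1,2)
    r=np.c_[p,np.ones(len(p))]@R; C=-R.T@t; s=(z-C[2])/r[:,2]; return C+r*s[:,None]
def crop(n,name,x0,y0,x1,y1,s,img=None):
    im=env.read_camera(n) if img is None else img
    im=cv2.cvtColor(im,cv2.COLOR_RGB2BGR)
    cv2.imwrite(name,cv2.resize(im[y0:y1,x0:x1],None,fx=s,fy=s,interpolation=cv2.INTER_CUBIC))
E
python3 - <<'E'
from h import *
t=cv2.cvtColor(cv2.imread('pics/top0.png'),cv2.COLOR_BGR2RGB); s=cv2.cvtColor(cv2.imread('pics/side0.png'),cv2.COLOR_BGR2RGB)
t=np.clip(t*1.6,0,255).astype('uint8')
crop('top','pics/t1.png',170,190,300,270,6,t)
crop('top','pics/t2.png',300,195,420,270,6,t)
crop('side','pics/s1.png',235,230,365,370,4,s)
crop('side','pics/s2.png',320,150,400,250,6,s)
E
```

```text
(no output)
```

View pics/t1.png

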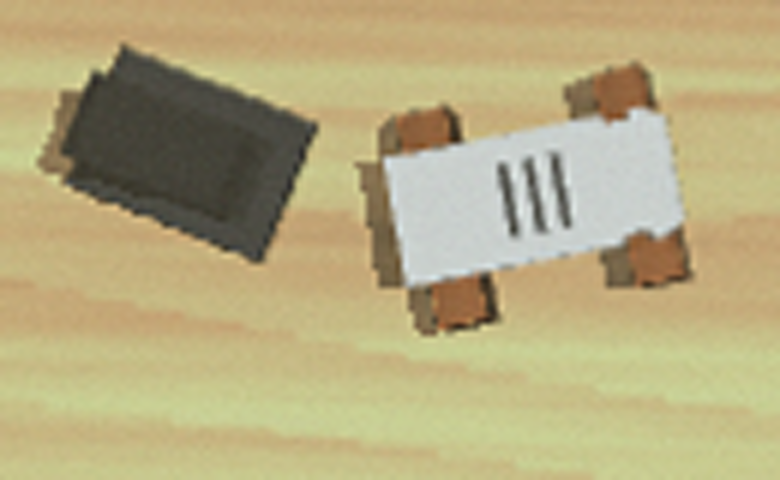

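View pics/t2.png

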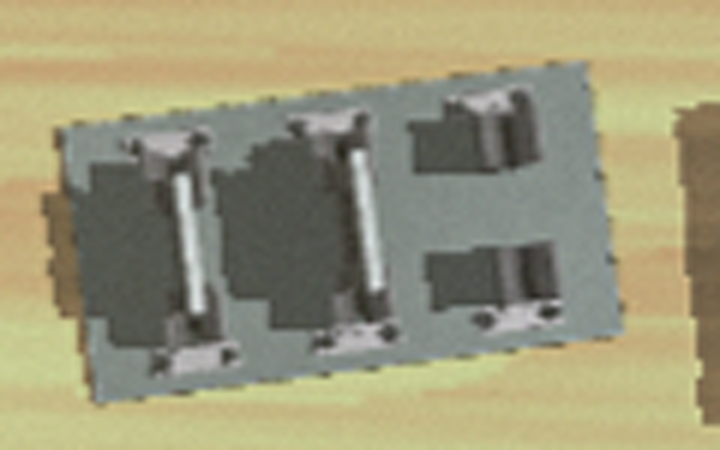

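View pics/s1.png

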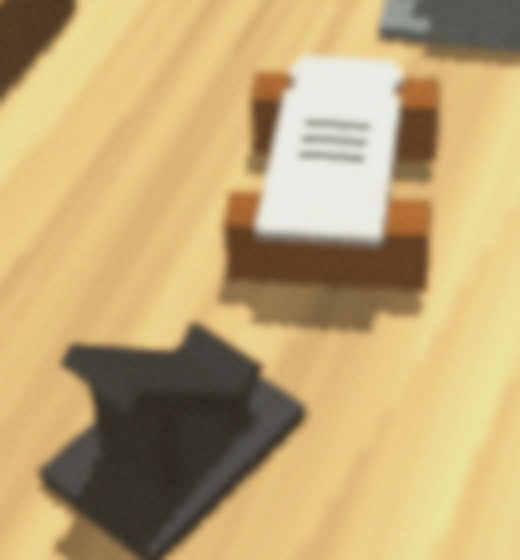

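View pics/s2.png

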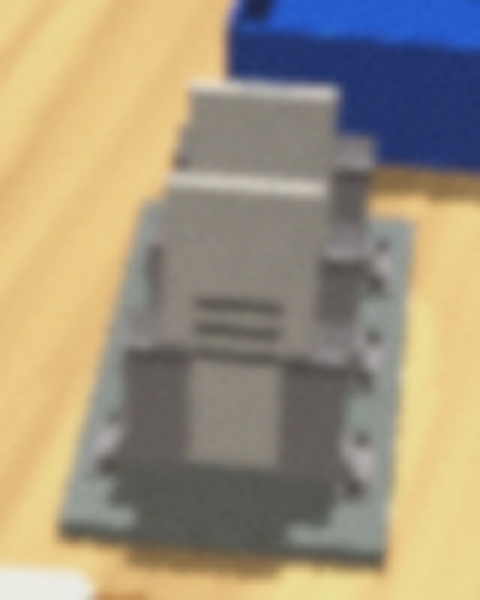

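```bash
cat > fit.py <<'E'
from h import *
from scipy.optimize import least_squares
def rect(w,l,z): return np.array([[-w/2,l/2,z],[w/2,l/2,z],[w/2,-l/2,z],[-w/2,-l/2,z]])
def tf(P,x,y,a):
    c,s=np.cos(a),np.sin(a); return np.c_[x+c*P[:,0]-s*P[:,1],y+s*P[:,0]+c*P[:,1],P[:,2]]
def fit(P,obs,p0):
    # obs: list of (cam, idx, uv)
    def r(p):
        Q=tf(P,*p); return np.concatenate([(proj(n,Q[i])-uv).ravel() for n,i,uv in obs])
    s=least_squares(r,p0); return s.x,np.round(s.fun,1)
E
python3 - <<'E'
from fit import *
T1=lambda L:np.array(L)/6+[170-.42,190-.42]
T2=lambda L:np.array(L)/6+[300-.42,195-.42]
S1=lambda L:np.array(L)/4+[235-.37,230-.37]
S2=lambda L:np.array(L)/6+[320-.42,150-.42]
# rack plate top z=10: order (-x,+y),(+x,+y),(+x,-y),(-x,-y)
rk=T2([[95,402],[60,128],[588,62],[622,335]])
print('rack top',fit(rect(130,250,10),[('top',[0,1,2,3],rk)],[600,-100,0]))
print('rack 2',fit(rect(130,250,10),[('top',[0,1,2,3],rk),('side',[0,1],S2([[383,555],[62,525]]))],[600,-100,0]))
# stored panel head centres z=140
print(atz('top',T2([[192,245],[368,220]]),140)); 
# slot cheeks flare ends midpoint
# panel head corners top z=46
pn=T1([[408,285],[385,155]])
P=rect(60,130,46)
print('panel top',fit(P,[('top',[0,1],pn)],[600,150,0]))
print('panel both',fit(P,[('top',[0,1],pn),('side',[0,1],S1([[383,240],[257,233]]))],[600,150,0]))
print(atz('top',T1([[632,112],[664,118],[685,218],[640,236]]),46),'louvre',atz('top',T1([[537,195]]),46))
# rest plate
for z in (0,6,10): print(z,atz('top',T1([[125,45],[318,122],[262,262],[62,185]]),z).round(0).tolist(), atz('side',S1([[302,410],[152,555],[43,475]]),z).round(0).tolist())
E
```

```text
rack top (array([ 4.95120285e+02, -2.45887270e+02,  1.50792243e-01]), array([-0.2,  0.2, -0. , -0.3, -0.2, -0.1,  0.4,  0.2]))
rack 2 (array([ 4.94146543e+02, -2.45109876e+02,  1.55883155e-01]), array([-0.4,  0.8, -0.4,  0.3, -0.6, -0. ,  0.2,  0.3,  0.5, -0.9, -1.4,
       -1.2]))
[[ 482.71714045 -171.87300843  140.        ]
 [ 495.3185433  -246.26000926  140.        ]]
panel top (array([5.17219357e+02, 2.45917262e+01, 2.18368534e-01]), array([-0. , -0.1,  0. ,  0.1]))
panel both (array([5.14879622e+02, 2.65356557e+01, 2.29340551e-01]), array([-0.6,  1. , -0.8,  1.2, -0.6, -0.8, -0.5, -1.1]))
[[555.56882212 -17.6621671   46.        ]
 [553.24528731 -32.37317783  46.        ]
 [507.90596757 -43.53794186  46.        ]
 [499.12482162 -23.35186816  46.        ]] louvre [[516.3972068   24.27175268  46.        ]]
0 [[584.0, 229.0, 0.0], [550.0, 135.0, 0.0], [483.0, 158.0, 0.0], [517.0, 256.0, 0.0]] [[485.0, 155.0, 0.0], [518.0, 246.0, 0.0], [581.0, 225.0, 0.0]]
6 [[584.0, 228.0, 6.0], [550.0, 134.0, 6.0], [483.0, 157.0, 6.0], [516.0, 254.0, 6.0]] [[483.0, 159.0, 6.0], [516.0, 249.0, 6.0], [578.0, 229.0, 6.0]]
10 [[583.0, 227.0, 10.0], [550.0, 133.0, 10.0], [483.0, 156.0, 10.0], [516.0, 253.0, 10.0]] [[482.0, 162.0, 10.0], [515.0, 251.0, 10.0], [576.0, 231.0, 10.0]]
```

Run:
```python
from h import *
t=cv2.cvtColor(cv2.imread('pics/top0.png'),cv2.COLOR_BGR2RGB).astype(float); s=cv2.cvtColor(cv2.imread('pics/side0.png'),cv2.COLOR_BGR2RGB).astype(float)
crop('top','pics/t3.png',172,190,232,242,12,np.clip((t-10)*4,0,255).astype('uint8'))
crop('side','pics/s3.png',240,305,320,375,9,np.clip((s-15)*3,0,255).astype('uint8'))
```

```text
(no output)
```

View pics/t3.png

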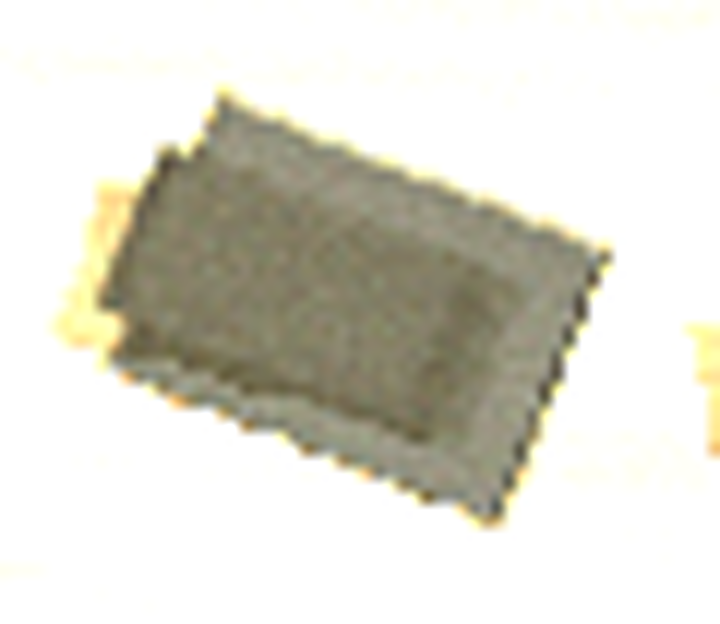

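View pics/s3.png

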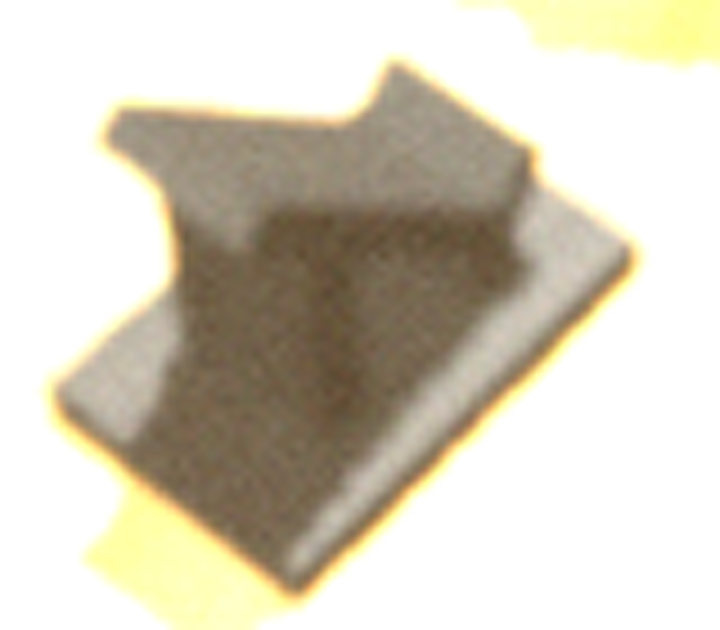

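Run:
```python
from fit import *
T3=lambda L:np.array(L)/12+[172-.46,190-.46]
S3=lambda L:np.array(L)/9+[240-.44,305-.44]
top=T3([[492,522],[610,255],[222,92],[108,355]])  # (-x,-y),(+x,-y),(+x,+y),(-x,+y)
sd=S3([[632,262],[295,590],[55,395]]) # (-x,-y)?,(-x,+y),(+x,+y)
for z in (3,6,8):
    P=rect(70,100,z)
    print(z,fit(P,[('top',[3,2,1,0],top)],[530,190,-.35]),fit(P,[('top',[3,2,1,0],top),('side',[3,0,1],sd)],[530,190,-.35]))
a=-.347;c,s=np.cos(a),np.sin(a)
e=atz('top',T3([[168,150],[103,303]]),84.5); print(e, e.mean(0), 'len',np.linalg.norm(e[0]-e[1]))
m=e.mean(0)[:2]-[533,192]; print('in rest frame', m@[c,s], m@[-s,c])
```

```text
3 (array([ 5.33803982e+02,  1.94282663e+02, -3.67639967e-01]), array([-0.2,  0.2, -0.1, -0.3,  0.4, -0.3, -0.1,  0.4])) (array([ 5.32311541e+02,  1.93175025e+02, -3.55836971e-01]), array([ 0.4,  0.6,  0.2, -0. ,  0.5,  0.4,  0.3,  1.2,  1.2, -0.7, -0.7,
        0.8, -2. , -0. ]))
6 (array([ 5.33610553e+02,  1.93590351e+02, -3.67645101e-01]), array([-0.1,  0.3, -0.1, -0.3,  0.3, -0.3, -0.1,  0.4])) (array([ 5.31634849e+02,  1.94028047e+02, -3.55037158e-01]), array([-0.1,  0.8, -0.3,  0.1, -0.1,  0.5, -0.3,  1.4,  1.3, -1.4, -0.7,
        0.2, -2.1, -0.6]))
8 (array([ 5.33481603e+02,  1.93128812e+02, -3.67648535e-01]), array([-0.1,  0.3, -0. , -0.3,  0.3, -0.4, -0.1,  0.4])) (array([ 5.31183261e+02,  1.94598221e+02, -3.54501086e-01]), array([-0.4,  0.9, -0.7,  0.2, -0.5,  0.6, -0.6,  1.5,  1.4, -1.8, -0.7,
       -0.1, -2.2, -0.9]))
[[562.01656658 220.01864399  84.5       ]
 [527.34387666 232.87803237  84.5       ]] [544.68022162 226.44833818  84.5       ] len 36.98052590335543
in rest frame -0.7310796895621168 36.367308165143754
```

Run:
```python
from fit import *
T3=lambda L:np.array(L)/12+[172-.46,190-.46]
S3=lambda L:np.array(L)/9+[240-.44,305-.44]
a=-.36;c,s=np.cos(a),np.sin(a);O=np.array([533,193.5])
for nm,L,z in [('right edge of dark',[[430,440],[522,290]],36),('dark strip left',[[415,400],[455,285]],27),('board end',[[168,150],[103,303]],81)]:
    e=atz('top',T3(L),z)[:,:2]-O; print(nm,np.c_[e@[c,s],e@[-s,c]].round(1).tolist())
# predict model for Fy candidates
for Fy in (-20,-24,-28):
    def W(x,n,sl):
        y=Fy+sl*.7071-n*.7071; z=30+sl*.7071+n*.7071
        return [O[0]+c*x-s*y,O[1]+s*x+c*y,z]
    pts=[W(-20,-3,80),W(20,-3,80),W(-20,11,0),W(20,11,0),W(-20,-9,80),W(20,-9,80)]
    print(Fy,((proj('top',pts)-[172,190])*12+5).round(0).tolist()); print('   side',((proj('side',pts)-[240,305])*9+4).round(0).tolist())
```

```text
right edge of dark [[-20.8, -34.9], [19.1, -40.9]]
dark strip left [[-14.0, -26.0], [14.1, -24.0]]
board end [[17.8, 36.0], [-19.3, 35.8]]
-20 [[86.0, 299.0], [157.0, 134.0], [401.0, 424.0], [470.0, 263.0], [74.0, 294.0], [145.0, 129.0]]
   side [[226.0, 234.0], [74.0, 121.0], [499.0, 175.0], [353.0, 74.0], [210.0, 265.0], [59.0, 150.0]]
-24 [[102.0, 306.0], [173.0, 141.0], [417.0, 431.0], [485.0, 270.0], [90.0, 300.0], [161.0, 136.0]]
   side [[242.0, 220.0], [90.0, 107.0], [513.0, 162.0], [368.0, 62.0], [227.0, 250.0], [76.0, 137.0]]
-28 [[118.0, 313.0], [189.0, 148.0], [433.0, 437.0], [501.0, 277.0], [106.0, 307.0], [177.0, 143.0]]
   side [[258.0, 206.0], [107.0, 94.0], [527.0, 149.0], [381.0, 50.0], [243.0, 236.0], [92.0, 124.0]]
```

```bash
cat > mv.py <<'E'
from h import *
from scipy.spatial.transform import Rotation as Ro
def to(x,y,z,yaw=None):
    """needed shift in tool axes + turn so that TCP at xyz, tool x along world yaw (mod pi)"""
    s=env.state(); R=Ro.from_rotvec(s['eef_rot']).as_matrix()
    d=R.T@(np.array([x,y,z])-s['eef_pos']); turn=0
    if yaw is not None:
        w=np.array([np.cos(yaw),np.sin(yaw),0]); v=R.T@w
        turn=-np.arctan2(v[2],v[0]); turn=(turn+np.pi/2)%np.pi-np.pi/2
    print('shift',d.round(1),'turn',round(turn,3),'| clock',round(s['clock'],2),'pos',s['eef_pos'].round(1),'toolx',R[:,0].round(3),'y',R[:,1].round(3),'F',s['force'].round(1),'w',round(s['width'],3),'q7',s['q'][6].round(2))
E
python3 - <<'E'
from mv import *
to(520.2,8.4,193,.222)
to(520.2,8.4,100,.222)
E
```

```text
shift [-4.654e+02  3.000e-01  4.867e+02] turn -1.415 | clock 0.1 pos [ 239.5 -603.7  192.5] toolx [ 0.369 -0.929 -0.002] y [-0.001  0.002 -1.   ] F [-0.3 -0.5 -0.3] w 0.997 q7 -0.06
shift [-465.2   93.3  486.7] turn -1.415 | clock 0.1 pos [ 239.5 -603.7  192.5] toolx [ 0.369 -0.929 -0.002] y [-0.001  0.002 -1.   ] F [-0.3 -0.5 -0.3] w 0.997 q7 -0.06
```

```bash
python3 -m jog '[[[-60,-30,60,-0.15],[-120,-30,120,-0.3],[-180,-30,180,-0.45],[-240,-30,240,-0.6],[-300,-30,310,-0.75],[-360,-30,375,-0.9],[-420,-30,435,-1.05],[-465,-30,487,-1.2]]]' 0 20; python3 -c "
from mv import *
to(520.2,8.4,140,.222)"
```

```text
clock: 0.9
eef_pos: [402.8, -240.4, 221.5]
eef_rot: [-1.571, -0.01, 0.01]
force: [1.5, -0.6, 0.4]
width: 1.001
shift [120.6  81.4 247.3] turn -0.209 | clock 0.9 pos [ 402.8 -240.4  221.5] toolx [ 1.     0.013 -0.   ] y [-0. -0. -1.] F [ 1.5 -0.6  0.4] w 1.001 q7 0.52
```

```bash
python3 -m jog '[[[20,0,45,-0.1],[40,0,90,-0.209],[60,10,135,-0.209],[80,20,175,-0.209],[105,40,215,-0.209],[121,81,247,-0.209],[121,81,247,-0.209],[121,81,247,-0.209]]]'
python3 - <<'E'
from mv import *
to(520.2,8.4,60,.222)
crop('top','pics/t4.png',170,170,300,270,6)
crop('side','pics/s4.png',235,180,385,320,5)
E
```

```text
clock: 1.7
eef_pos: [520.7, 6.5, 139.1]
eef_rot: [-1.563, -0.169, 0.174]
force: [-0.3, -0.3, 0.1]
width: 0.999
shift [ 0.2 79.1  1.9] turn -0.003 | clock 1.7 pos [520.7   6.5 139.1] toolx [ 0.976  0.217 -0.003] y [-0.004  0.001 -1.   ] F [-0.3 -0.3  0.1] w 0.999 q7 0.08
```

View pics/t4.png

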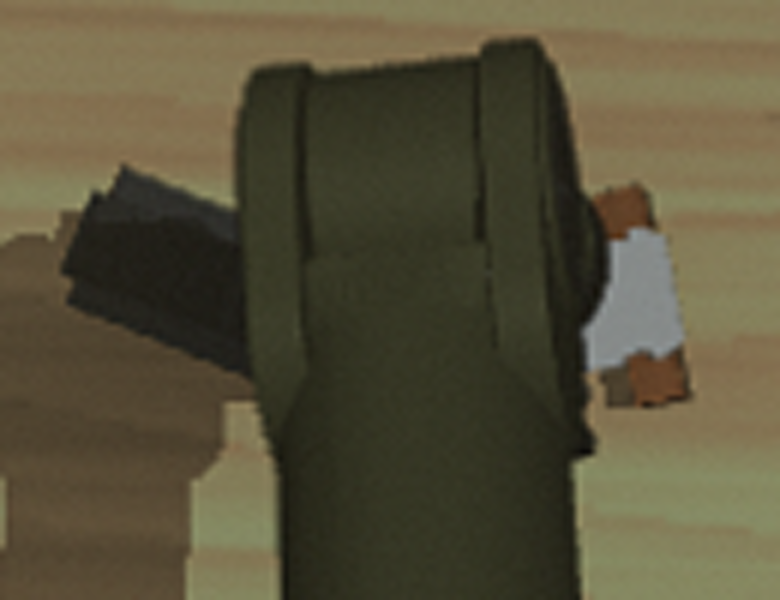

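View pics/s4.png

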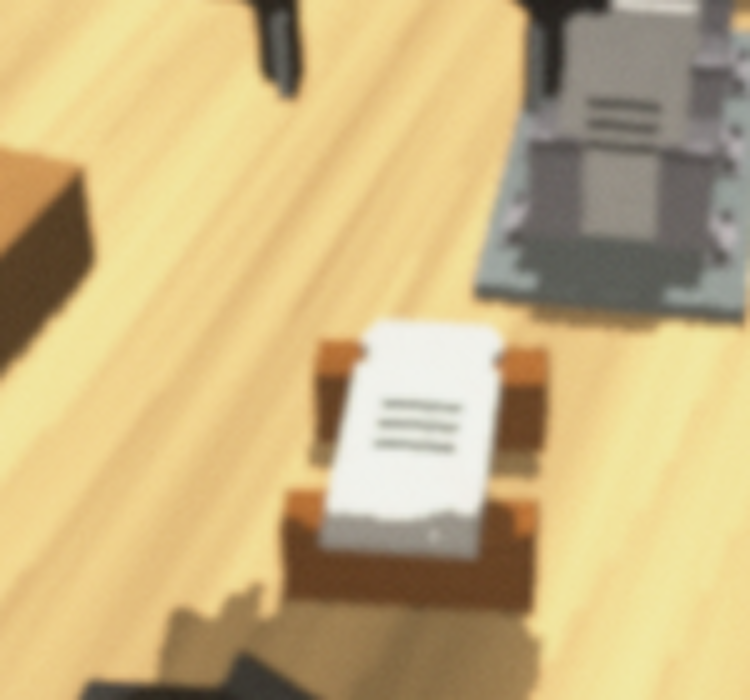

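```bash
python3 -m jog '[[[0,45,2,0],[0,79,2,0],[0,79,2,0],[0,79,2,0]]]'
python3 - <<'E'
from mv import *
to(520.2,8.4,22,.222)
crop('side','pics/s5.png',235,180,385,320,5)
g=np.array([[520.2,8.4,60]]); print((proj('side',g)-[235,180])*5)
E
```

```text
clock: 2.2
eef_pos: [522.0, 6.0, 63.0]
eef_rot: [-1.565, -0.169, 0.167]
force: [0.8, -0.3, 0.7]
width: 1.001
shift [-1.3 41.   2.8] turn -0.008 | clock 2.2 pos [522.   6.  63.] toolx [0.977 0.212 0.001] y [ 0.001 -0.001 -1.   ] F [ 0.8 -0.3  0.7] w 1.001 q7 0.02
[[416.51496576 365.84329743]]
```

View pics/s5.png

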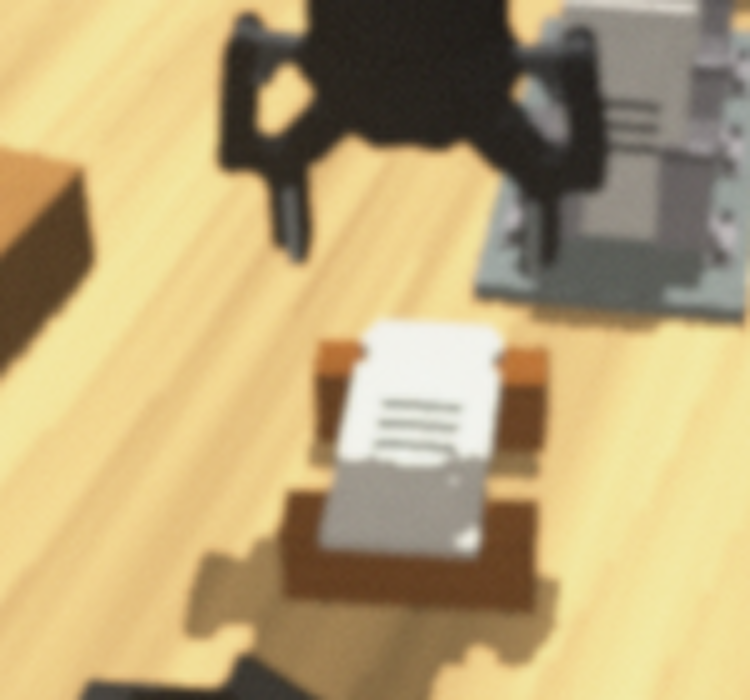

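Run:
```python
from mv import *
to(520.2,8.4,22,.222)
crop('side','pics/s6.png',235,180,385,320,5)
crop('top','pics/t6.png',170,170,300,270,6)
s=env.state();p=s['eef_pos'];print(p)
for q in (p,p+[0,0,13],p+[0,0,50],[520,-50,63],[520.2,8.4,139]): print(((proj('side',q)-[235,180])*5).round(0),((proj('top',q)-[170,170])*6).round())
```

```text
shift [-2.4 41.9  2.7] turn -0.008 | clock 2.25 pos [523.    6.3  63.9] toolx [0.977 0.213 0.003] y [ 0.003 -0.001 -1.   ] F [0.6 0.5 0.4] w 0.999 q7 0.02
[523.4245537    6.74603114  64.20757078]
[[410. 354.]] [[569. 296.]]
[[409. 329.]] [[566. 294.]]
[[407. 257.]] [[558. 288.]]
[[463. 276.]] [[695. 307.]]
[[411. 210.]] [[548. 292.]]
```

View pics/s6.png

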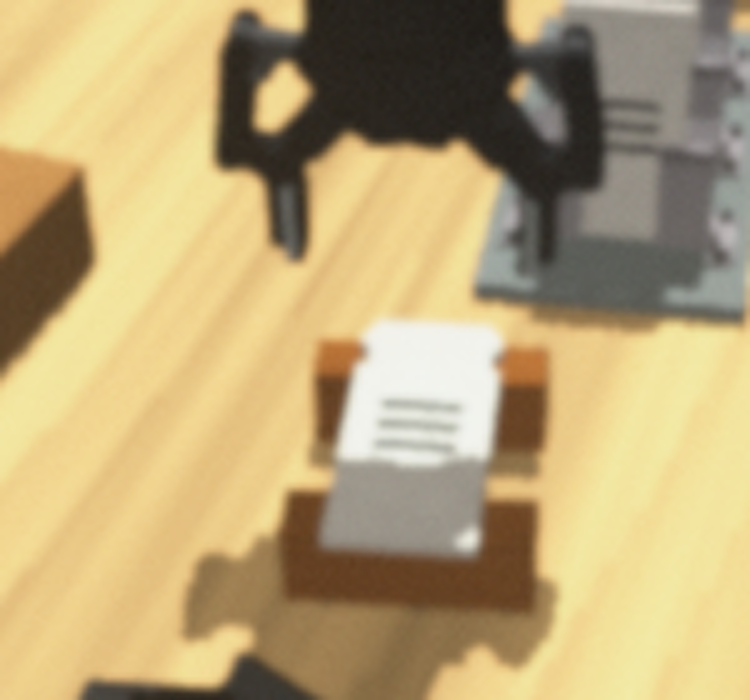

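View pics/t6.png

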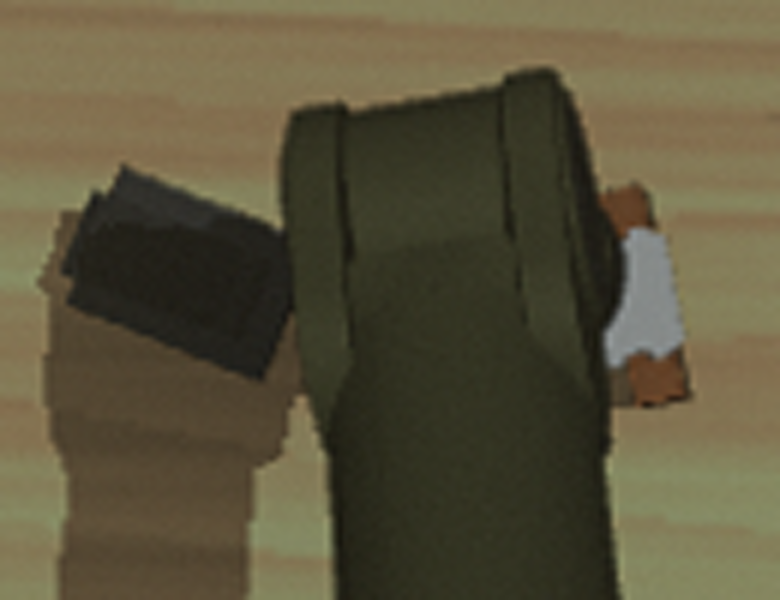

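Run:
```python
from mv import *
p=np.array([239.7,-604.2,193.5]); x=np.array([.369,-.929,0])
for h in (0,13,49): print(h,proj('side',[p+[0,0,h]+42*x,p+[0,0,h]-42*x]).round(1).tolist(),proj('top',[p+[0,0,h]+42*x,p+[0,0,h]-42*x]).round(1).tolist())
t=cv2.cvtColor(cv2.imread('pics/top0.png'),cv2.COLOR_BGR2RGB); s=cv2.cvtColor(cv2.imread('pics/side0.png'),cv2.COLOR_BGR2RGB)
crop('side','pics/s7.png',450,20,550,120,6,np.clip(s*1.7,0,255).astype('uint8'))
crop('top','pics/t7.png',470,310,590,400,6,np.clip(t*2.,0,255).astype('uint8'))
```

```text
0 [[474.6, 99.4], [485.3, 109.5]] [[520.6, 331.4], [489.9, 344.1]]
13 [[475.3, 95.2], [486.2, 105.0]] [[522.7, 332.2], [491.7, 345.1]]
49 [[477.5, 83.2], [488.7, 92.5]] [[528.7, 334.5], [496.9, 347.8]]
```

View pics/s7.png

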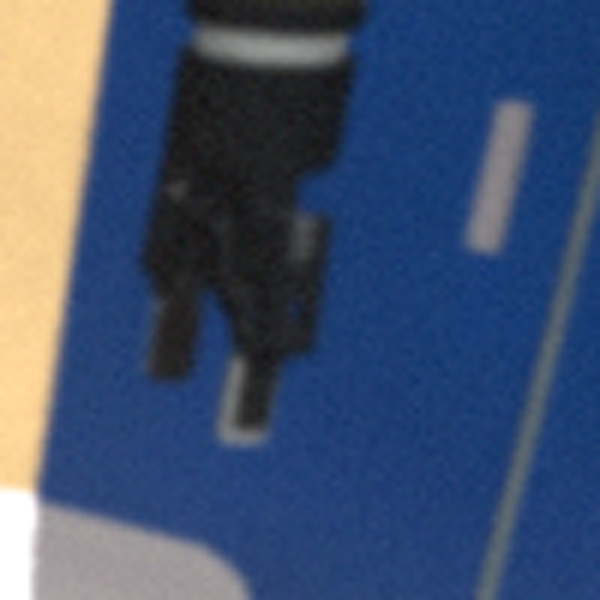

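View pics/t7.png

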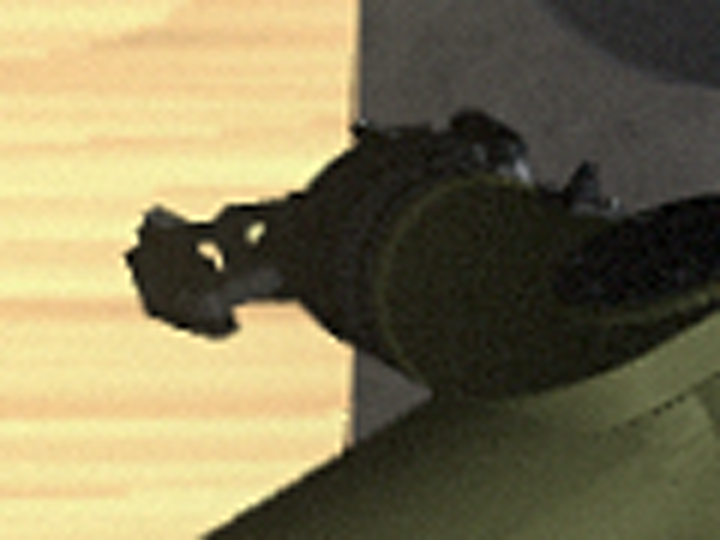

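```bash
python3 -m jog '[[[-1,17,2,0],[-2,34,2,0],[-2,34,2,0],[-2,34,2,0]]]'
python3 - <<'E'
from mv import *
to(520.2,8.4,22,.222)
crop('side','pics/s8.png',260,210,360,310,7)
s=env.state();p=s['eef_pos']
for q in (p,p+[0,0,49]): print(((proj('side',q)-[260,210])*7).round(0))
E
```

```text
clock: 2.75
eef_pos: [519.9, 8.8, 29.0]
eef_rot: [-1.565, -0.171, 0.168]
force: [0.3, 0.1, 0.6]
width: 1.001
shift [ 0.2  7.  -0.4] turn -0.006 | clock 2.75 pos [519.9   8.8  29. ] toolx [0.977 0.214 0.002] y [ 0.002 -0.    -1.   ] F [0.3 0.1 0.6] w 1.001 q7 -0.01
[[410. 381.]]
[[406. 255.]]
```

View pics/s8.png

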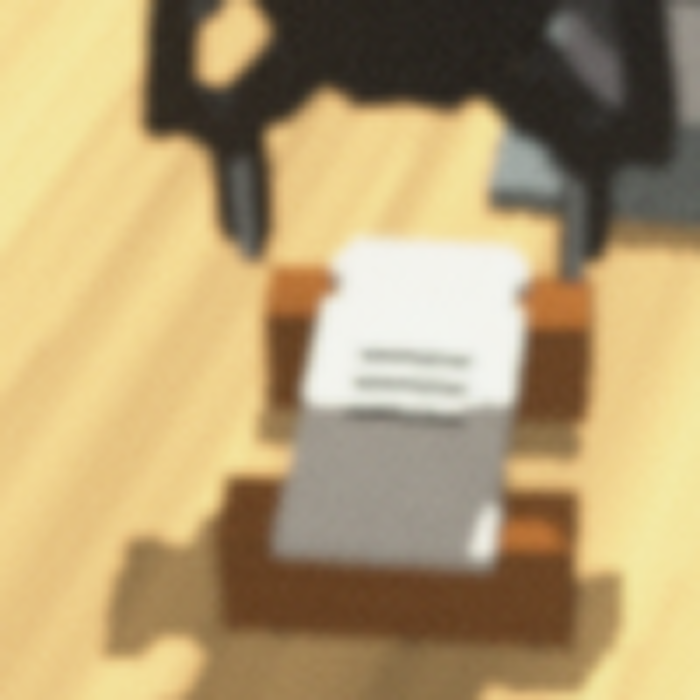

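```bash
python3 -m jog '[[[0,13,0,0],[0,25,0,0],[0,25,0,0]]]'
python3 - <<'E'
from mv import *
to(520.2,8.4,22,.222)
crop('side','pics/s9.png',260,210,360,310,7)
E
```

```text
clock: 3.1
eef_pos: [517.2, 8.8, 0.7]
eef_rot: [-1.563, -0.167, 0.172]
force: [-0.1, -0.4, -0.2]
width: 0.996
shift [  2.7 -21.3  -1. ] turn -0.006 | clock 3.1 pos [517.2   8.8   0.7] toolx [ 0.977  0.214 -0.003] y [-0.004  0.    -1.   ] F [-0.1 -0.4 -0.2] w 0.996 q7 -0.04
```

View pics/s9.png

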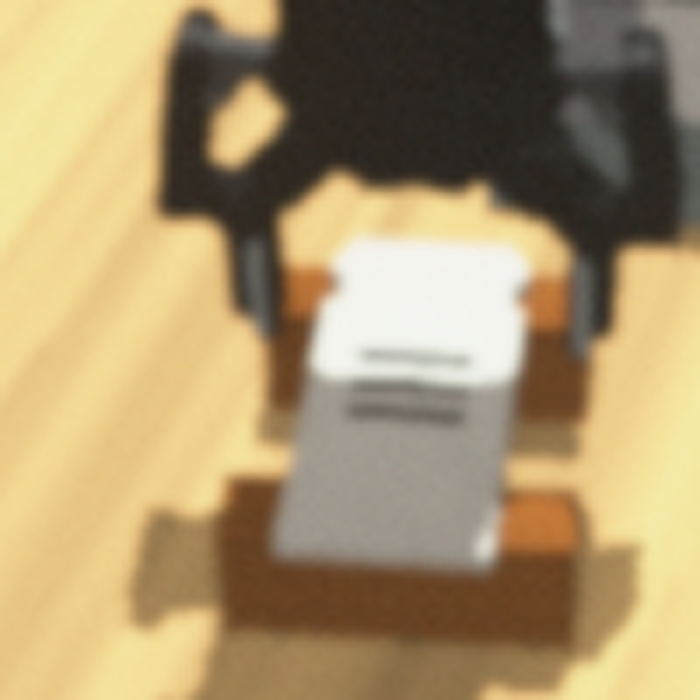

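```bash
python3 -m jog '[[[3,10,0,0],[3,10,0,0],[3,10,0,0]]]'
python3 - <<'E'
from mv import *
to(520.2,8.4,-15,.222)
crop('side','pics/s10.png',260,210,360,310,7)
a=.222
for yy in (0,-17): print([((proj('side',[516.5+np.cos(a)*x-np.sin(a)*yy,25+np.sin(a)*x+np.cos(a)*yy,z])-[260,210])*7).round(0).tolist() for x in(-30,30,-42,42) for z in (46,30)])
E
```

```text
clock: 3.45
eef_pos: [521.8, 9.7, -7.6]
eef_rot: [-1.564, -0.169, 0.17]
force: [-0.1, 0.3, -0.6]
width: 1.005
shift [-1.9  7.4 -0.9] turn -0.006 | clock 3.45 pos [521.8   9.7  -7.6] toolx [ 0.977  0.215 -0.001] y [-0.001  0.    -1.   ] F [-0.1  0.3 -0.6] w 1.005 q7 -0.05
[[[505.0, 384.0]], [[505.0, 424.0]], [[300.0, 371.0]], [[303.0, 411.0]], [[546.0, 386.0]], [[546.0, 427.0]], [[259.0, 368.0]], [[262.0, 409.0]]]
[[[510.0, 344.0]], [[511.0, 385.0]], [[309.0, 332.0]], [[311.0, 372.0]], [[551.0, 347.0]], [[551.0, 387.0]], [[269.0, 330.0]], [[272.0, 370.0]]]
```

View pics/s10.png

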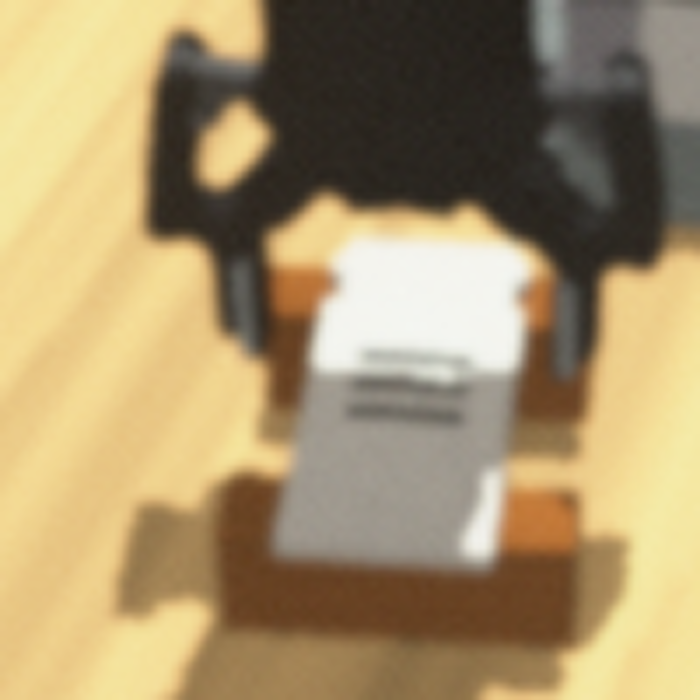

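```bash
python3 -m jog '[[[0,5,0,0],[0,5,0,0]]]'; python3 -m jog '[[[0,0,0,0],[0,0,0,0],[0,0,0,0],[0,0,0,0],[0,0,0,0],[0,0,0,0]]]' 255 20;  python3 - <<'E'
from mv import *
to(520.2,8.4,-15,.222)
crop('side','pics/s11.png',260,210,360,310,7)
E
```

```text
clock: 3.7
eef_pos: [521.6, 9.4, -12.8]
eef_rot: [-1.564, -0.169, 0.17]
force: [0.2, -0.1, -0.9]
width: 1.004
clock: 4.3
eef_pos: [521.8, 9.4, -12.2]
eef_rot: [-1.564, -0.169, 0.17]
force: [-2.0, -0.1, 4.5]
width: 0.698
shift [-1.8  2.9 -0.6] turn -0.006 | clock 4.3 pos [521.8   9.4 -12.2] toolx [ 0.977  0.214 -0.   ] y [-0. -0. -1.] F [-2.  -0.1  4.5] w 0.698 q7 -0.06
```

View pics/s11.png

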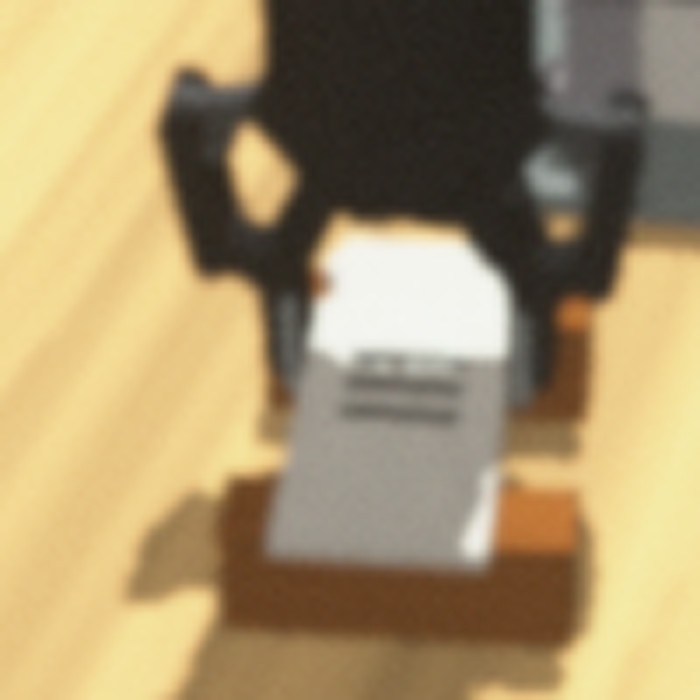

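```bash
python3 -m jog '[[[0,-25,0,0],[0,-50,0,0],[0,-82,0,0],[0,-82,0,0]]]'
python3 - <<'E'
from mv import *
to(535,198,70,-.36)
crop('side','pics/s12.png',220,160,380,320,5)
E
```

```text
clock: 4.75
eef_pos: [525.5, 9.8, 73.3]
eef_rot: [-1.566, -0.176, 0.163]
force: [1.8, 0.5, -1.6]
width: 0.693
shift [ 49.6   3.3 181.8] turn 0.576 | clock 4.75 pos [525.5   9.8  73.3] toolx [0.977 0.214 0.008] y [ 0.008 -0.001 -1.   ] F [ 1.8  0.5 -1.6] w 0.693 q7 0.02
```

View pics/s12.png

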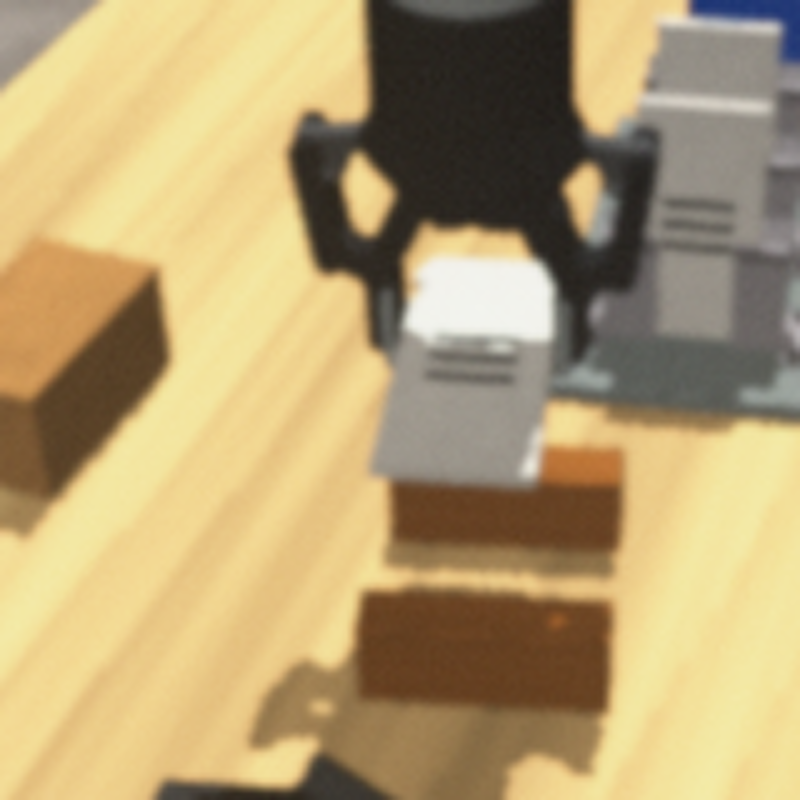

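```bash
python3 -m jog '[[[12,0,45,0.13],[25,0,90,0.26],[37,0,135,0.39],[49,3,181,0.52],[49,3,181,0.576],[49,3,181,0.576],[49,3,181,0.576]]]'
python3 - <<'E'
from mv import *
to(535,198,35,-.36)
crop('side','pics/s13.png',200,190,360,350,5)
crop('top','pics/t13.png',150,160,280,260,6)
p=env.state()['eef_pos']; print(((proj('side',[524,169,30])-[200,190])*5),((proj('side',p+[0,0,55])-[200,190])*5))
E
```

```text
clock: 5.5
eef_pos: [530.3, 195.4, 65.1]
eef_rot: [-1.554, 0.283, -0.28]
force: [-1.2, -0.9, -1.7]
width: 0.699
shift [ 3.5 30.   4.1] turn 0.001 | clock 5.5 pos [530.3 195.4  65.1] toolx [ 0.936 -0.351 -0.002] y [-0.002 -0.002 -1.   ] F [-1.2 -0.9 -1.7] w 0.699 q7 -0.94
[[431.92920372 658.41925232]] [[360.07808482 526.81115586]]
```

View pics/s13.png

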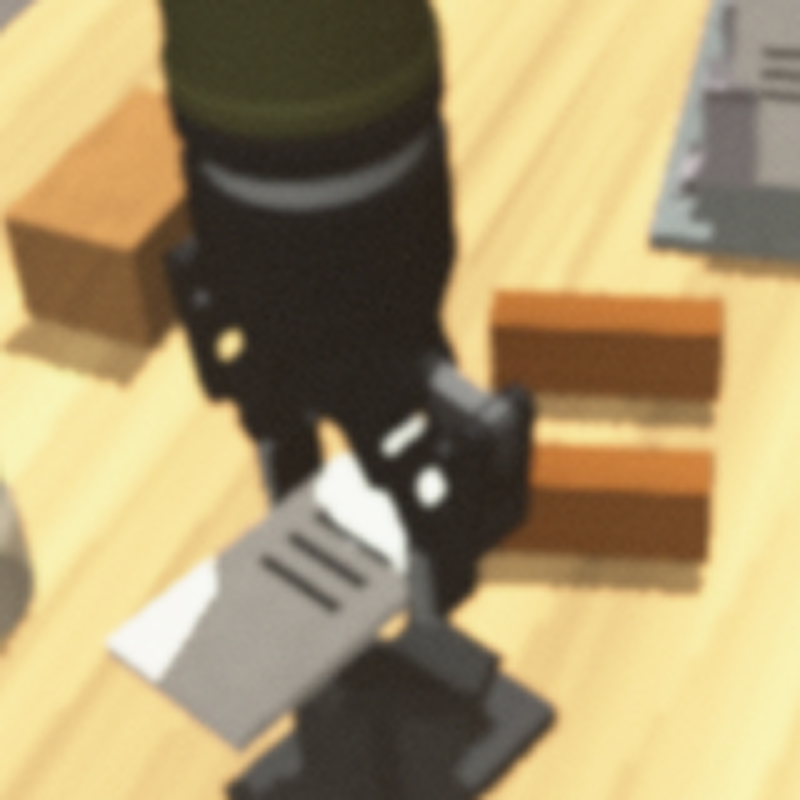

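View pics/t13.png

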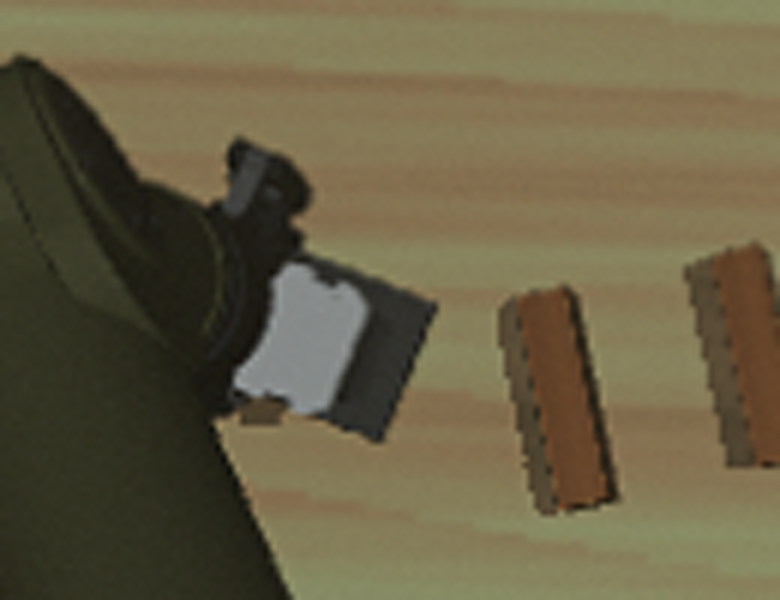

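Run:
```python
from fit import *
S=lambda L:np.array(L)/5+[200-.4,190-.4]
T=lambda L:np.array(L)/6+[150-.42,160-.42]
P=np.array([[30,65,0],[-30,65,0],[24,-65,0],[-24,-65,0.]])
so=S([[108,638],[240,750]]); to_=T([[369,300],[332,412]])
def r(p):
    Q=tf(P,*p[:3]); Q[:,2]=p[3]+p[4]*P[:,1]
    return np.concatenate([(proj('side',Q[:2])-so).ravel(),(proj('top',Q[2:])-to_).ravel()])
s=least_squares(lambda p:np.r_[r(p),p[4]*20],[530,210,-.36,120,0]); print(s.x.round(2),s.fun.round(1))
a=s.x[2];h=np.array([-np.sin(a),np.cos(a)])
print('tcp offset from centre along y', (np.array([530.3,195.4])-s.x[:2])@h,'across',(np.array([530.3,195.4])-s.x[:2])@[np.cos(a),np.sin(a)])
```

```text
[ 5.3681e+02  2.1007e+02 -3.3000e-01  1.1994e+02 -1.0000e-02] [-0.5  1.2  0.  -1.2  0.4  1.1 -0.2 -0.3 -0.3]
tcp offset from centre along y -15.990337695868032 across -1.3786729359830387
```

```bash
python3 -m jog '[[[3,25,3,0],[3,25,3,0],[3,25,3,0],[3,25,3,0]]]'
python3 - <<'E'
from mv import *
to(535.5,199.7,33.5,-.36)
crop('side','pics/s14.png',220,240,340,360,6)
to(535.5,199.7,33.5,-.36)
E
```

```text
clock: 6.0
eef_pos: [535.4, 198.1, 42.4]
eef_rot: [-1.552, 0.282, -0.284]
force: [0.9, 0.7, -1.8]
width: 0.698
shift [-0.5  8.9  1.5] turn -0.001 | clock 6.0 pos [535.4 198.1  42.4] toolx [ 0.936 -0.353  0.001] y [ 0.001  0.    -1.   ] F [ 0.9  0.7 -1.8] w 0.698 q7 -0.97
shift [-0.5  9.1  1.3] turn -0.001 | clock 6.05 pos [535.5 198.3  42.6] toolx [ 0.936 -0.353  0.001] y [ 0.001  0.    -1.   ] F [-0.3  0.3 -2.1] w 0.697 q7 -0.97
```

View pics/s14.png

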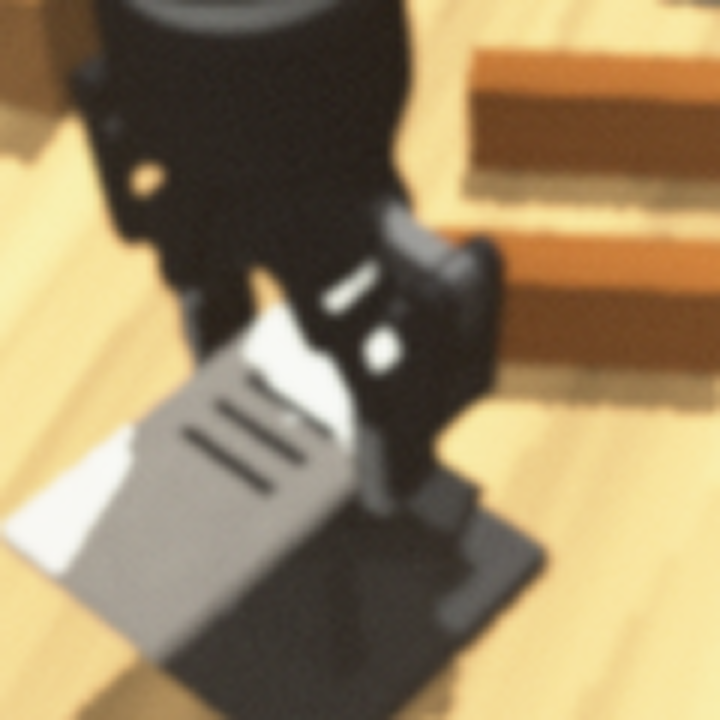

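```bash
python3 -m jog '[[[0,5,1,0],[0,9,1.5,0],[0,13,1.5,0],[0,17,1.5,0],[0,17,1.5,0]]]'
python3 - <<'E'
from mv import *
to(535.5,199.7,33.5,-.36)
crop('side','pics/s15.png',220,240,340,360,6)
E
```

```text
clock: 6.55
eef_pos: [535.9, 200.1, 25.5]
eef_rot: [-1.553, 0.281, -0.283]
force: [-2.8, -2.8, 5.0]
width: 0.691
shift [-0.2 -8.  -0.5] turn 0.0 | clock 6.55 pos [535.9 200.1  25.5] toolx [ 0.936 -0.352  0.001] y [ 0.001 -0.    -1.   ] F [-2.8 -2.8  5. ] w 0.691 q7 -0.98
```

View pics/s15.png

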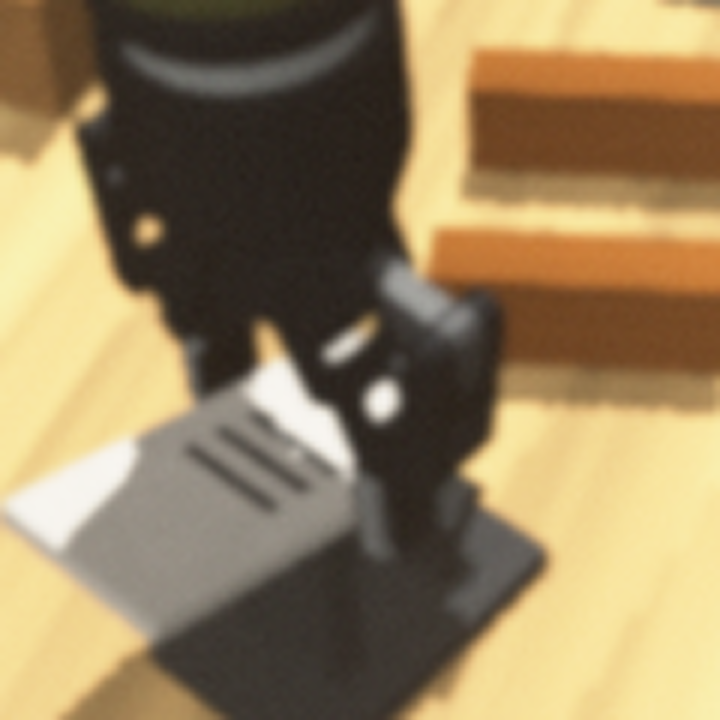

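```bash
python3 -m jog '[[[0,3,1,0],[0,6,2,0],[0,9,3.5,0],[0,12,5,0],[0,12,5,0]]]'
python3 - <<'E'
from mv import *
to(537.5,204.8,14,-.36)
crop('side','pics/s16.png',220,240,340,360,6)
crop('top','pics/t16.png',150,160,280,260,6)
E
```

```text
clock: 7.1
eef_pos: [537.3, 204.0, 13.7]
eef_rot: [-1.554, 0.282, -0.283]
force: [-4.5, -4.1, 8.3]
width: 0.697
shift [-0.1 -0.3  0.8] turn 0.0 | clock 7.1 pos [537.3 204.   13.7] toolx [ 0.936 -0.352  0.001] y [ 0.    -0.002 -1.   ] F [-4.5 -4.1  8.3] w 0.697 q7 -1.0
```

View pics/s16.png

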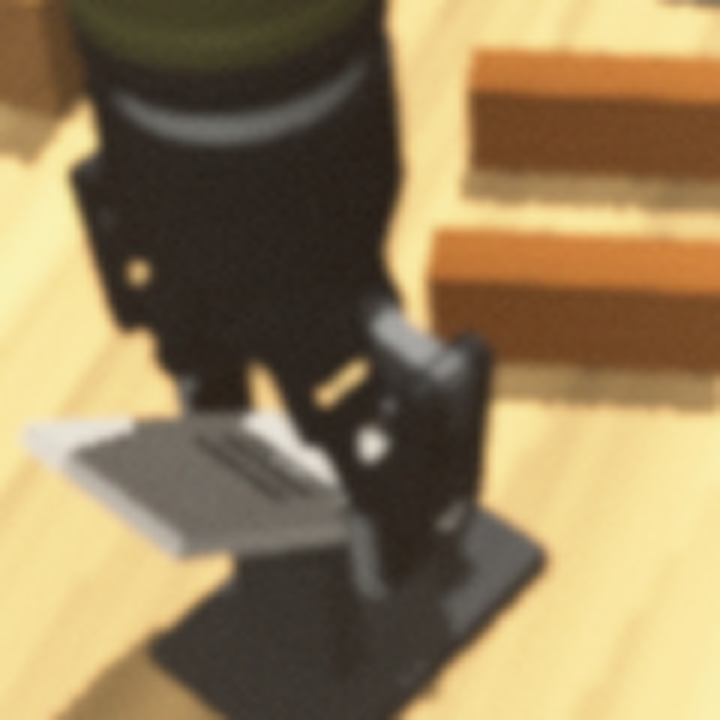

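View pics/t16.png

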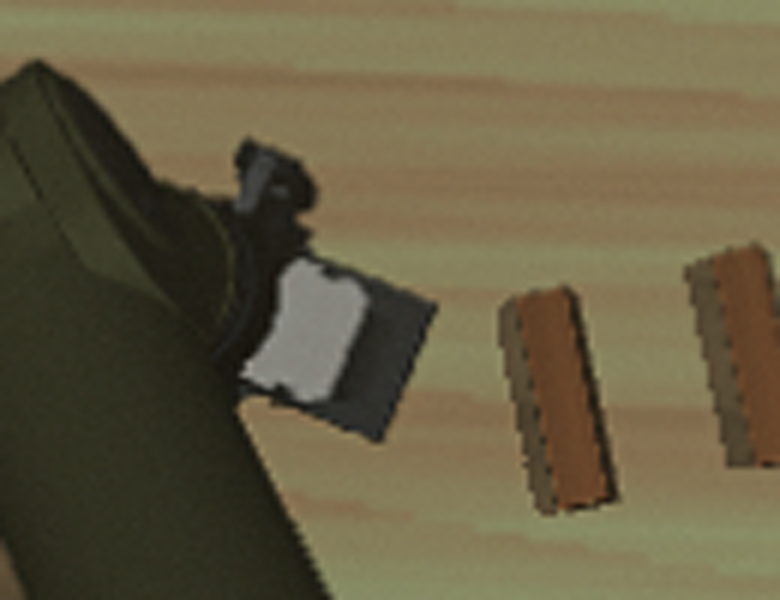

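```bash
cat > tilt.py <<'E'
from fit import *
def model(G,a,th,g,off=(0,0)):
    c,s=np.cos(a),np.sin(a); h=np.array([-s,c,0]); x=np.array([c,s,0])
    u=np.cos(th)*h+np.sin(th)*np.array([0,0,1]); 
    H=np.array(G)+(130-g)*u; F=np.array(G)-g*u
    return [H+30*x,H-30*x],[F+24*x,F-24*x]
E
python3 - <<'E'
from tilt import *
for th in (20,25,30,35,40,45):
    H,F=model([537.3,204,67.7],-.36,np.radians(th),49)
    print(th,((proj('side',H)-[220,240])*6).round(0).tolist(),((proj('top',F)-[150,160])*6).round(0).tolist(),F[0].round(0))
E
```

```text
20 [[-6.0, 533.0], [147.0, 658.0]] [[376.0, 304.0], [334.0, 401.0]] [544. 152.  51.]
25 [[-2.0, 510.0], [151.0, 635.0]] [[374.0, 303.0], [333.0, 400.0]] [544. 154.  47.]
30 [[4.0, 487.0], [158.0, 610.0]] [[372.0, 302.0], [331.0, 399.0]] [545. 156.  43.]
35 [[12.0, 463.0], [166.0, 585.0]] [[369.0, 301.0], [328.0, 398.0]] [546. 158.  40.]
40 [[21.0, 438.0], [177.0, 559.0]] [[366.0, 300.0], [325.0, 396.0]] [547. 160.  36.]
45 [[33.0, 414.0], [189.0, 533.0]] [[361.0, 298.0], [320.0, 394.0]] [548. 163.  33.]
```

```bash
python3 -m jog '[[[0,2,0,0],[0,2,0,0]]]';python3 -m jog '[[[0,2,0,0],[0,2,0,0],[0,2,0,0],[0,2,0,0],[0,2,0,0]]]' 0; python3 -m jog '[[[0,-30,0,0],[0,-70,0,0],[0,-110,0,0],[0,-110,0,0]]]'
python3 - <<'E'
from mv import *
to(537.5,204.8,14,-.36)
crop('side','pics/s17.png',220,240,340,360,6)
crop('top','pics/t17.png',150,160,280,260,6)
E
```

```text
clock: 7.4
eef_pos: [537.6, 204.6, 12.4]
eef_rot: [-1.553, 0.281, -0.283]
force: [-3.9, -2.9, 11.9]
width: 0.696
clock: 7.9
eef_pos: [537.1, 204.7, 8.5]
eef_rot: [-1.552, 0.283, -0.282]
force: [0.3, -0.2, 0.1]
width: 1.004
clock: 8.3
eef_pos: [540.9, 206.7, 124.6]
eef_rot: [-1.548, 0.275, -0.29]
force: [1.1, 0.2, 0.5]
width: 0.997
shift [ -3.4 110.6  -3.7] turn 0.0 | clock 8.3 pos [540.9 206.7 124.6] toolx [ 0.936 -0.352  0.008] y [ 0.01   0.003 -1.   ] F [1.1 0.2 0.5] w 0.997 q7 -0.93
```

View pics/s17.png

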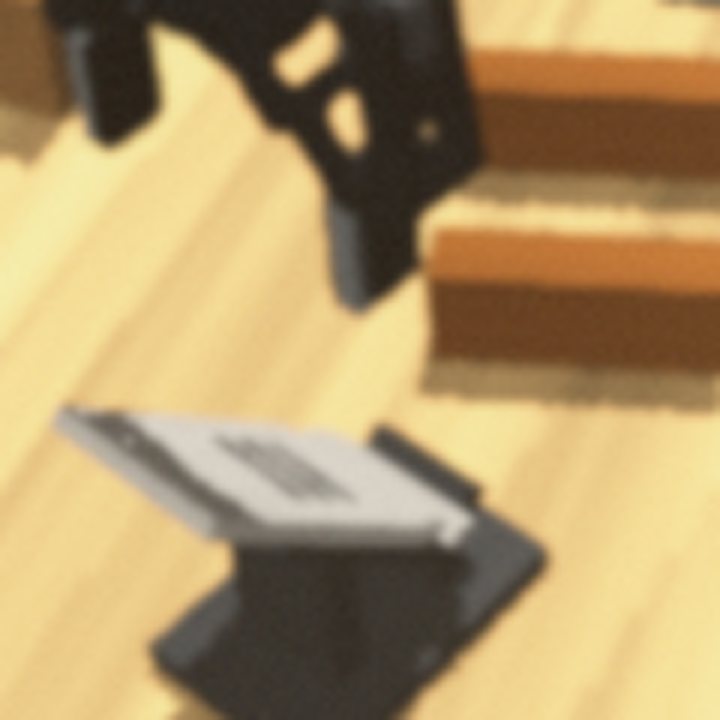

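View pics/t17.png

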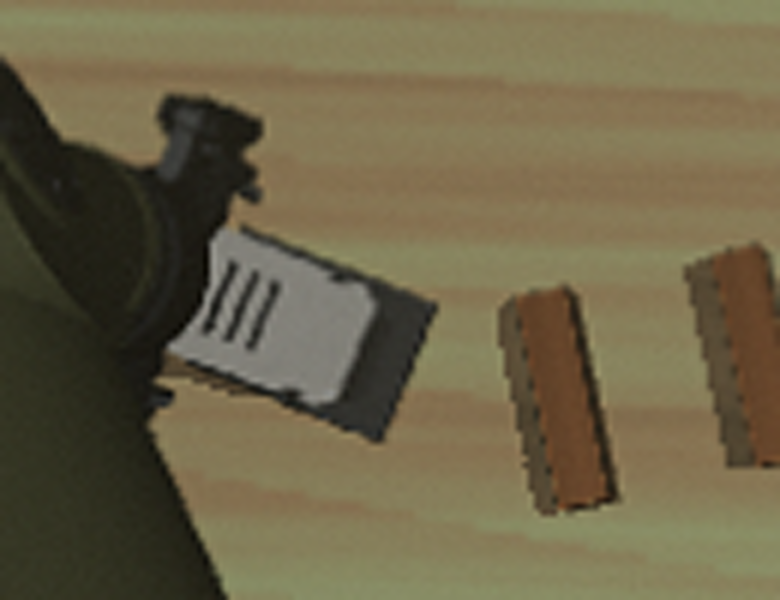

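Run:
```python
from tilt import *
S=lambda L:np.array(L)/6+[220-.42,240-.42]
T=lambda L:np.array(L)/6+[150-.42,160-.42]
so=S([[62,410],[215,535]]); to_=T([[377,300],[338,403]])
F0=np.array([524,169,30.])
def r(p):
    H,F=model([p[0],p[1],p[2]],p[3],np.radians(45),0)
    return np.r_[(proj('side',H)-so).ravel(),(proj('top',F)-to_).ravel()]
s=least_squares(lambda p:np.r_[r(p),(p[2]-30)/20],[524,169,30,-.36]); print(s.x.round(2),s.fun.round(1))
for sl in (0,5): print(r(np.r_[F0+sl*np.array([.25,.66,.707]),-.36]).round(1))
```

```text
[ 5.2291e+02  1.6531e+02  2.8660e+01 -3.5000e-01] [-0.6  0.7  0.1 -0.7  0.3  1.   0.1 -0.2 -0.1]
[-2.7  1.3 -2.3  0.3 -1.1  0.6 -1.4 -0.7]
[-4.9  1.1 -4.3  0.3 -2.5 -0.  -2.8 -1.2]
```

```bash
python3 -c "
from mv import *
to(549.1,235.8,51,-.352)"
```

```text
shift [-0.5 68.6 32.9] turn -0.008 | clock 8.4 pos [537.9 204.9 119.6] toolx [ 0.936 -0.352  0.002] y [ 0.002  0.    -1.   ] F [-0.6  0.2 -1.1] w 0.999 q7 -0.93
```

```bash
python3 -m jog '[[[0,0,33,-0.008],[0,30,33,-0.008],[0,50,33,-0.008],[0,50,33,-0.008],[0,50,33,-0.008]]]'
python3 - <<'E'
from mv import *
to(549.1,235.8,51,-.352)
crop('side','pics/s18.png',220,220,340,340,6)
for p in ([549.1,235.8,105],[523,165.5,30]): print((proj('side',p)-[220,220])*6)
E
```

```text
clock: 8.9
eef_pos: [547.9, 235.1, 67.5]
eef_rot: [-1.554, 0.278, -0.274]
force: [0.9, -0.3, -0.2]
width: 0.999
shift [ 0.9 16.5  1.1] turn 0.0 | clock 8.9 pos [547.9 235.1  67.5] toolx [ 0.939 -0.345 -0.002] y [-0.003 -0.001 -1.   ] F [ 0.9 -0.3 -0.2] w 0.999 q7 -1.01
[[188.09181193 588.56824787]]
[[406.04657465 602.13497977]]
```

View pics/s18.png

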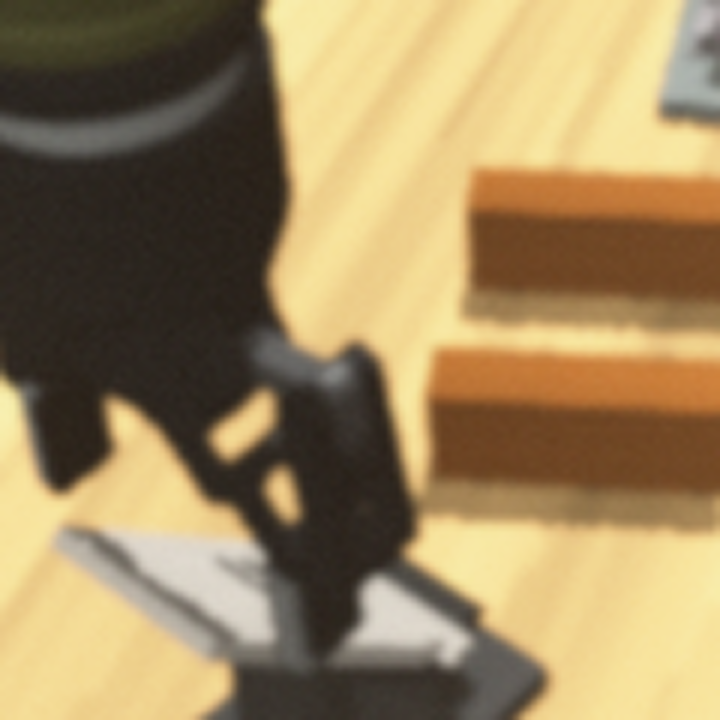

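```bash
python3 -m jog '[[[1,8,1,0],[1,16,1,0],[1,16,1,0],[1,16,1,0]]]'; python3 -c "
from mv import *
to(549.1,235.8,51,-.352)"; python3 -m jog '[[[0,0,0,0],[0,0,0,0],[0,0,0,0],[0,0,0,0],[0,0,0,0]]]' 255 20
python3 - <<'E'
from mv import *
to(549.1,235.8,51,-.352)
crop('side','pics/s19.png',220,240,340,360,6)
E
```

```text
clock: 9.35
eef_pos: [550.0, 236.0, 52.5]
eef_rot: [-1.553, 0.276, -0.276]
force: [-0.4, 0.3, -0.9]
width: 0.999
shift [-0.7  1.5 -0.5] turn -0.0 | clock 9.35 pos [550.  236.   52.5] toolx [ 0.939 -0.345 -0.   ] y [-0. -0. -1.] F [-0.4  0.3 -0.9] w 0.999 q7 -1.02
clock: 9.85
eef_pos: [550.3, 236.4, 53.1]
eef_rot: [-1.553, 0.276, -0.276]
force: [-0.9, 0.7, 2.2]
width: 0.698
shift [-0.9  2.1 -0.9] turn 0.0 | clock 9.85 pos [550.3 236.4  53.1] toolx [ 0.939 -0.345  0.   ] y [ 0.001  0.    -1.   ] F [-0.9  0.7  2.2] w 0.698 q7 -1.02
```

View pics/s19.png

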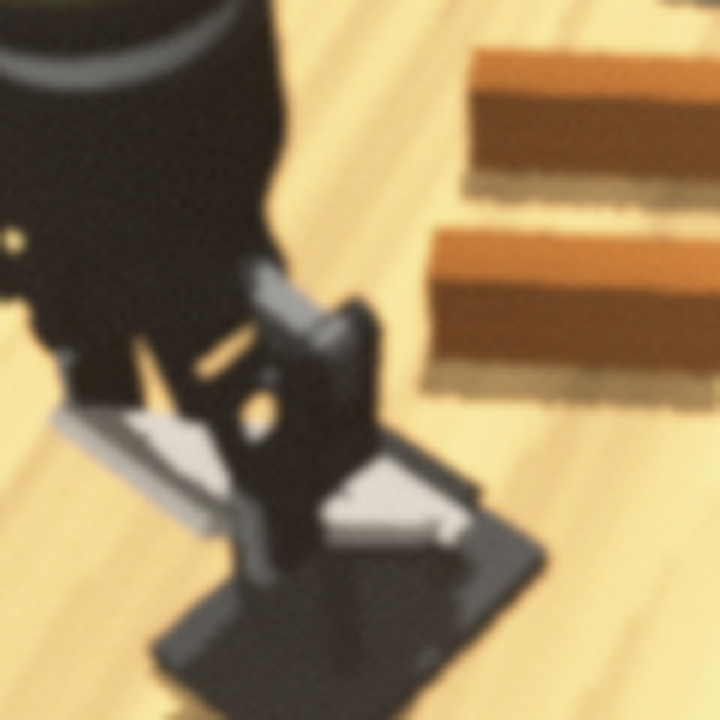

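```bash
python3 -m jog '[[[0,-4.5,-4.5,0],[0,-9,-9.5,0],[0,-14,-15.5,0],[0,-18,-22,0],[0,-22,-28.5,0],[0,-25,-35.5,0],[0,-25,-35.5,0]]]'
python3 - <<'E'
from mv import *
to(523.3,166.5,85,-.352)
crop('side','pics/s20.png',220,240,340,360,6)
E
```

```text
clock: 10.6
eef_pos: [537.9, 200.8, 77.9]
eef_rot: [-1.555, 0.278, -0.278]
force: [0.4, 0.2, -1.8]
width: 0.695
shift [ -1.8  -7.1 -37.2] turn -0.002 | clock 10.6 pos [537.9 200.8  77.9] toolx [ 0.938 -0.347  0.001] y [ 0.    -0.002 -1.   ] F [ 0.4  0.2 -1.8] w 0.695 q7 -0.94
```

View pics/s20.png

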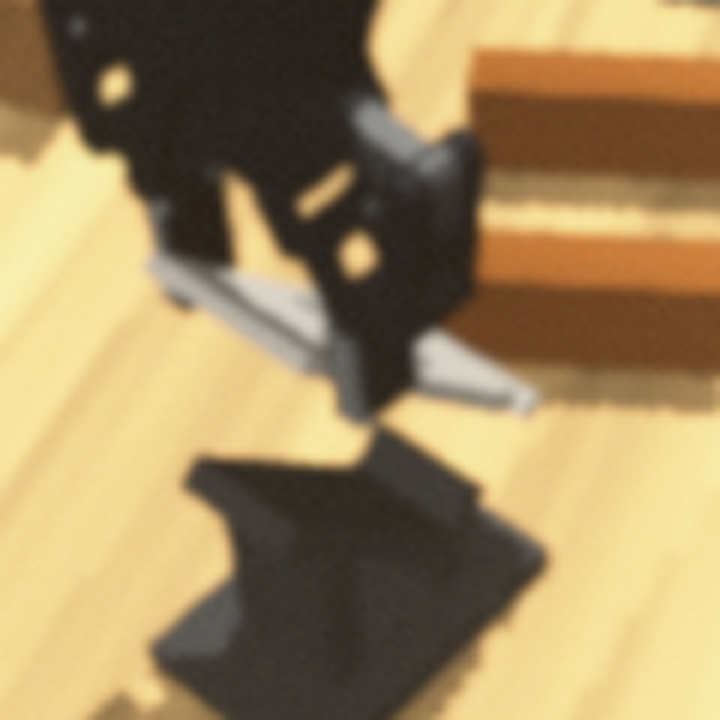

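Run:
```python
from fit import *
T=lambda L:np.array(L)/6+[150-.42,160-.42]
S=lambda L:np.array(L)/4+[235-.37,230-.37]
S20=lambda L:np.array(L)/6+[220-.42,240-.42]
e=atz('top',T([[515,292],[572,288],[618,498],[558,512]]),40);print(e.round(0))
e=atz('side',S20([[432,278],[720,293]]),40);print(e.round(0), np.arctan2(*(e[0]-e[1])[[1,0]]))
e=atz('side',S([[228,228],[430,240]]),40);print(e.round(0), np.arctan2(*(e[0]-e[1])[[1,0]]))
```

```text
[[553.  92.  40.]
 [556.  66.  40.]
 [460.  41.  40.]
 [453.  68.  40.]]
[[545.  93.  40.]
 [455.  71.  40.]] 0.24577305999371743
[[544.  95.  40.]
 [450.  72.  40.]] 0.2359665952953036
```

Run:
```python
from h import *
im=env.read_camera('top'); im=np.clip(im*1.6,0,255).astype('uint8')
crop('top','pics/t20.png',225,195,295,255,10,im)
im=env.read_camera('side')
crop('side','pics/s21.png',210,210,350,340,5,im)
```

View pics/t20.png

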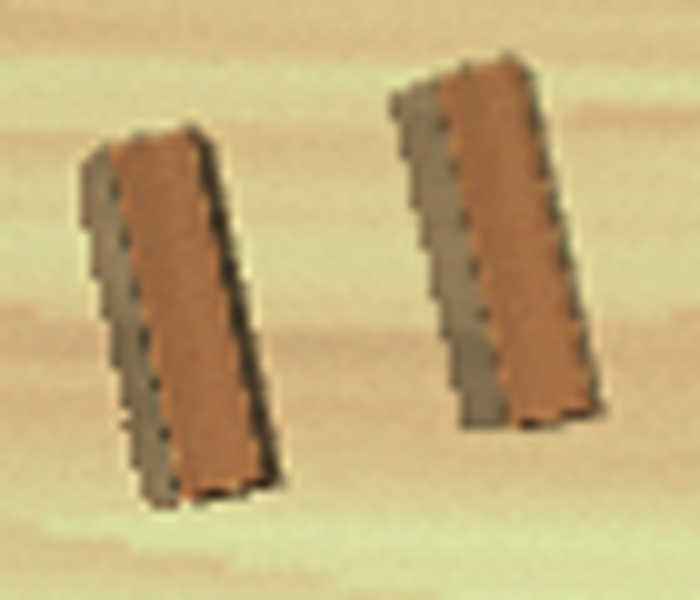

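View pics/s21.png

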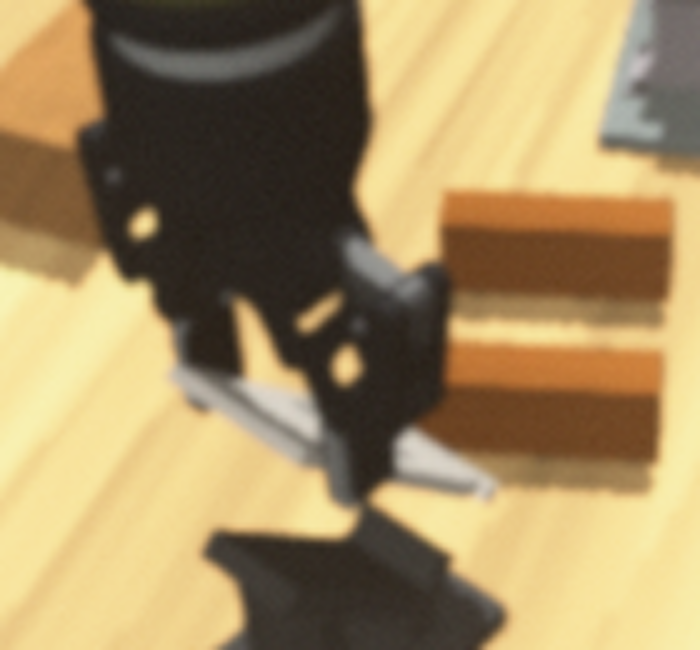

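```bash
python3 -c "
from mv import *
to(479.8,170.2,78,.236)"
```

```text
shift [-43.2  -0.4 -50.5] turn -0.588 | clock 10.75 pos [537.7 202.7  77.5] toolx [ 0.939 -0.345 -0.   ] y [-0. -0. -1.] F [ 0.2 -0.3 -1.8] w 0.698 q7 -0.94
```

```bash
python3 -m jog '[[[-11,-4,-13,-0.14],[-22,-4,-26,-0.28],[-33,-2,-39,-0.42],[-43,0,-50,-0.56],[-43,0,-50,-0.588],[-43,0,-50,-0.588]]]'
python3 - <<'E'
from mv import *
to(479.8,170.2,78,.236)
crop('side','pics/s22.png',220,200,380,340,5)
E
```

```text
clock: 11.35
eef_pos: [480.7, 171.0, 77.8]
eef_rot: [-1.563, -0.185, 0.183]
force: [0.5, 0.5, -2.1]
width: 0.694
shift [-1.1 -0.2 -0.5] turn -0.002 | clock 11.35 pos [480.7 171.   77.8] toolx [0.973 0.232 0.001] y [ 0.001  0.    -1.   ] F [ 0.5  0.5 -2.1] w 0.694 q7 -0.29
```

View pics/s22.png

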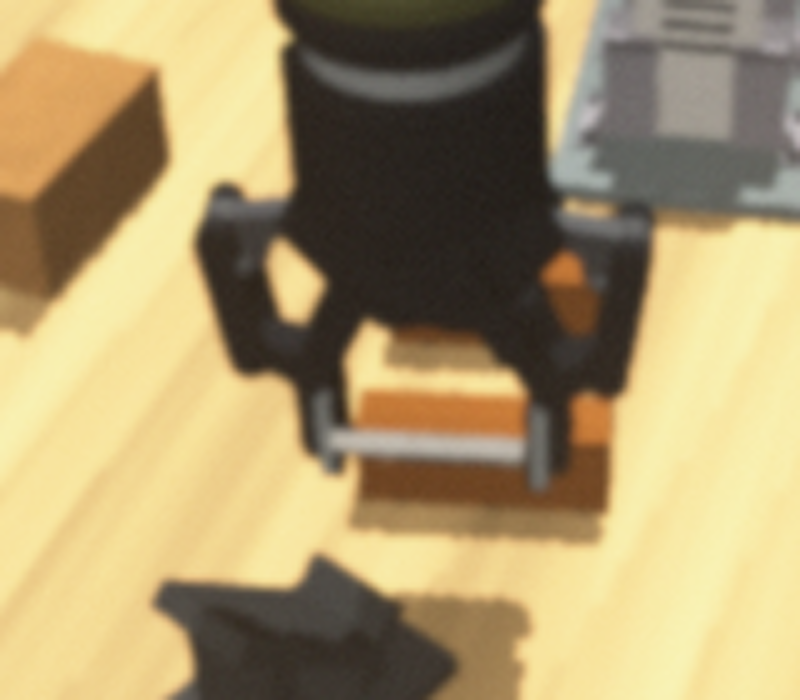

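```bash
python3 -m jog '[[[0,18,0,0],[0,35,-5,0],[0,35,-12,0],[0,35,-18,0],[0,35,-20,0]]]'
python3 - <<'E'
from mv import *
to(501,82,78,.236)
crop('top','pics/t23.png',200,160,300,260,7)
E
```

```text
clock: 11.9
eef_pos: [486.2, 150.7, 43.5]
eef_rot: [-1.563, -0.185, 0.183]
force: [-0.9, -0.2, -1.9]
width: 0.696
shift [ -1.5 -34.5 -70.3] turn -0.002 | clock 11.9 pos [486.2 150.7  43.5] toolx [0.973 0.232 0.001] y [ 0.001  0.    -1.   ] F [-0.9 -0.2 -1.9] w 0.696 q7 -0.28
```

View pics/t23.png

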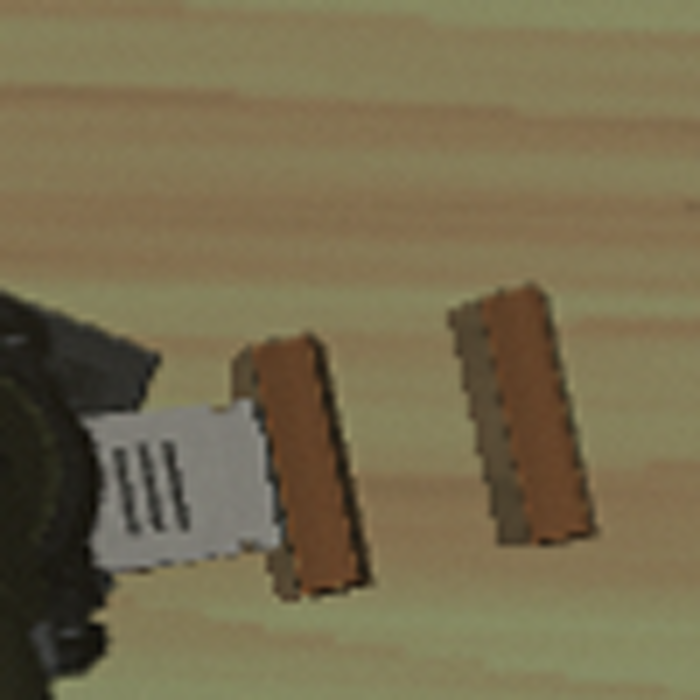

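```bash
python3 -m jog '[[[0,-4,-4.5,0],[0,-8.5,-9.5,0],[0,-13,-15.5,0],[0,-17,-22,0],[0,-20.5,-28.5,0],[0,-23.5,-35.5,0],[0,-23.5,-35.5,0]]]'
python3 - <<'E'
from mv import *
to(501,82,78,.236)
crop('side','pics/s24.png',220,180,380,320,5)
E
```

```text
clock: 12.65
eef_pos: [493.8, 115.6, 66.8]
eef_rot: [-1.563, -0.184, 0.183]
force: [-0.3, 0.8, -0.4]
width: 0.697
shift [ -0.8 -11.2 -34.4] turn -0.002 | clock 12.65 pos [493.8 115.6  66.8] toolx [0.973 0.232 0.001] y [ 0.001 -0.    -1.   ] F [-0.3  0.8 -0.4] w 0.697 q7 -0.18
```

View pics/s24.png

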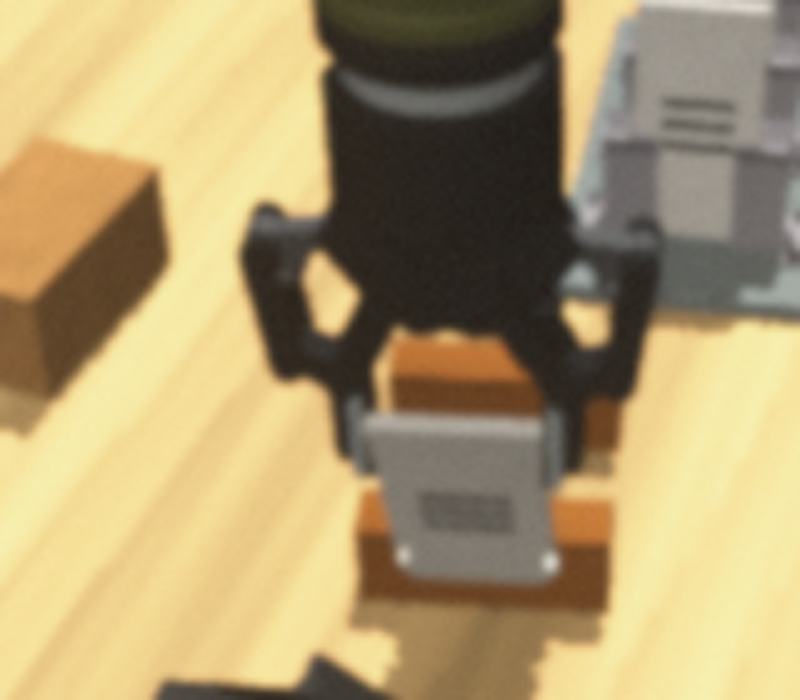

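```bash
python3 -m jog '[[[0,-2.5,-7,0],[0,-4.5,-14,0],[0,-6,-21,0],[0,-7,-28,0],[0,-7.5,-34,0],[0,-7.5,-34,0]]]'
python3 - <<'E'
from mv import *
to(501,82,78,.236)
crop('side','pics/s25.png',220,180,380,320,5)
E
```

```text
clock: 13.3
eef_pos: [501.4, 82.4, 73.7]
eef_rot: [-1.564, -0.184, 0.184]
force: [0.3, 1.2, -2.3]
width: 0.693
shift [-0.5 -4.3 -0.3] turn -0.002 | clock 13.3 pos [501.4  82.4  73.7] toolx [ 0.973  0.232 -0.   ] y [-0.    -0.001 -1.   ] F [ 0.3  1.2 -2.3] w 0.693 q7 -0.1
```

View pics/s25.png

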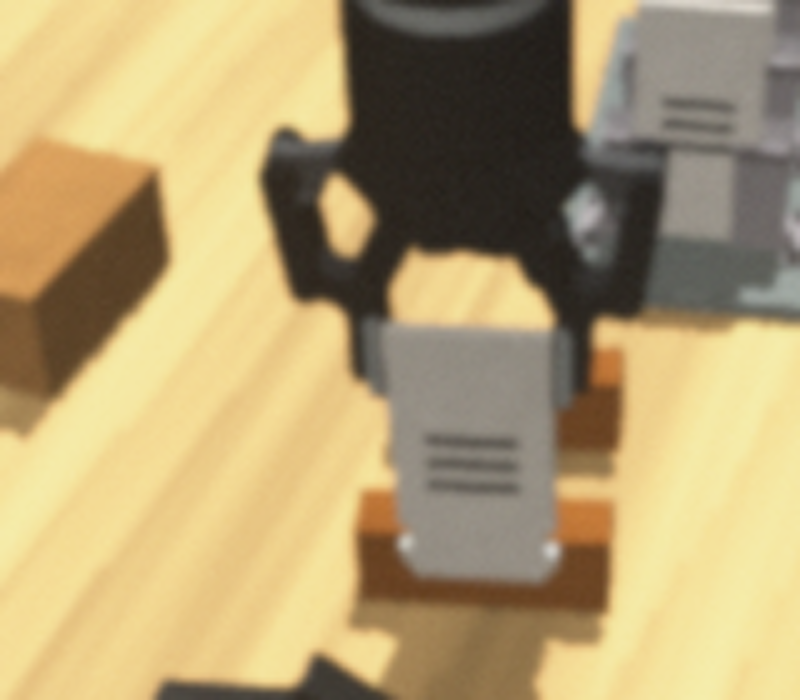

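```bash
cat > vert.py <<'E'
from fit import *
def fitv(so,a,G,th0=90,g0=107):
    """so: head+x, head-x, foot+x(24), foot-x(24) px side. Face nearest camera (+h side lower face offset -3n)"""
    c,s=np.cos(a),np.sin(a); h=np.array([-s,c,0]); x=np.array([c,s,0]); zz=np.array([0,0,1.])
    def pts(p):
        th,g,dx,dz=p; u=np.cos(th)*h+np.sin(th)*zz; n=-np.sin(th)*h+np.cos(th)*zz
        B=np.array(G)+dx*x+dz*zz-3*n
        H=B+(130-g)*u; F=B-g*u
        return np.array([H+30*x,H-30*x,F+24*x,F-24*x])
    r=least_squares(lambda p:np.r_[(proj('side',pts(p))-so).ravel(),(p[2])/10,(p[1]-g0)/10,p[3]/5],[np.radians(th0),g0,0,0])
    return np.degrees(r.x[0]).round(1),r.x[1:].round(1),r.fun.round(1)
E
python3 - <<'E'
from vert import *
S=lambda L:np.array(L)/5+[220-.4,180-.4]
print(fitv(S([[388,326],[555,331],[416,575],[540,582]]),.234,[501.4,82.4,127.7]))
E
```

```text
(np.float64(88.4), array([109.5,  -1.2,  -0.6]), array([-0.8, -0.5, -0.3,  0.3,  0.8,  0. ,  0.4,  0.2, -0.1,  0.3, -0.1]))
```

Run:
```python
from fit import *
t=cv2.cvtColor(cv2.imread('pics/top0.png'),cv2.COLOR_BGR2RGB)
crop('top','pics/t26.png',362,200,402,256,13,np.clip(t*1.7,0,255).astype('uint8'))
a=.156
for nm,O in (('rack',[506.3,-320.8]),('heads',[507.9,-320.7])):
    for z in (10,45,72):
        P=np.array([[x,y,z] for x in(-44,-18,18,44) for y in (0,)],float) 
        print(nm,z,((proj('top',tf(P,*O,a))-[362,200])*13+6).round(0).tolist())
```

```text
rack 10 [[311.0, 597.0], [295.0, 477.0], [272.0, 312.0], [255.0, 193.0]]
rack 45 [[334.0, 595.0], [317.0, 472.0], [294.0, 303.0], [276.0, 181.0]]
rack 72 [[353.0, 593.0], [335.0, 468.0], [311.0, 295.0], [294.0, 171.0]]
heads 10 [[311.0, 589.0], [294.0, 469.0], [271.0, 304.0], [255.0, 185.0]]
heads 45 [[334.0, 587.0], [317.0, 464.0], [293.0, 295.0], [276.0, 173.0]]
heads 72 [[352.0, 585.0], [335.0, 460.0], [311.0, 287.0], [293.0, 163.0]]
```

View pics/t26.png

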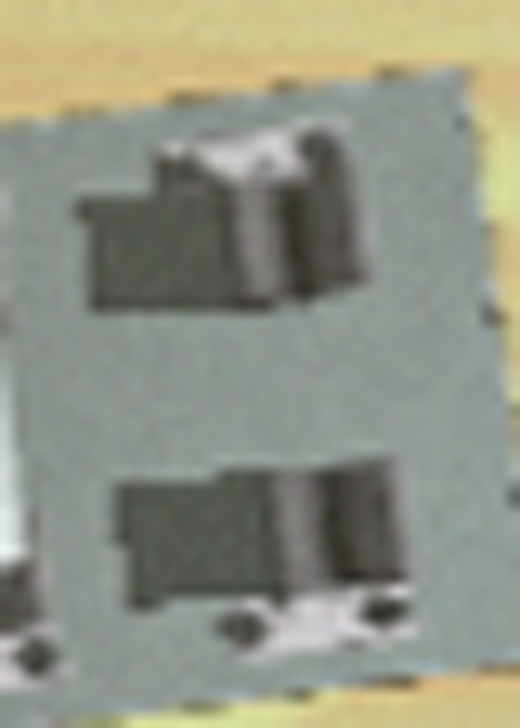

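```bash
python3 -m jog '[[[0,-40,3,0],[0,-85,3,0],[0,-130,3,0],[0,-152,3,0],[0,-152,3,0]]]' 255 60; python3 -c "
from mv import *
to(506.5,-319.8,225,.155)"
```

```text
clock: 13.85
eef_pos: [502.9, 86.1, 229.4]
eef_rot: [-1.566, -0.19, 0.179]
force: [-0.1, 0.5, -2.7]
width: 0.688
shift [ -91.2    5.3 -395.5] turn 0.08 | clock 13.85 pos [502.9  86.1 229.4] toolx [0.972 0.233 0.007] y [ 0.007 -0.002 -1.   ] F [-0.1  0.5 -2.7] w 0.688 q7 -0.01
```

```bash
python3 -m jog '[[[-5,0,-25,0],[-15,0,-65,0.01],[-26,0,-110,0.02],[-37,0,-155,0.03],[-48,0,-200,0.04],[-59,0,-245,0.05],[-69,0,-290,0.06],[-80,0,-335,0.08]]]'; python3 -m jog '[[[-7,2,-30,0],[-11,4,-50,0],[-11,4,-60,0],[-11,4,-60,0],[-11,4,-60,0]]]'
python3 - <<'E'
from mv import *
to(506.5,-319.8,225,.155)
crop('side','pics/s27.png',310,70,430,230,5)
crop('top','pics/t27.png',320,180,440,280,6)
E
```

```text
clock: 14.65
eef_pos: [499.5, -260.0, 223.7]
eef_rot: [-1.567, -0.119, 0.124]
force: [0.7, -0.9, -2.0]
width: 0.69
clock: 15.15
eef_pos: [500.3, -316.5, 221.6]
eef_rot: [-1.566, -0.125, 0.125]
force: [0.6, 0.6, -0.8]
width: 0.687
shift [ 5.6 -3.4 -4.2] turn 0.004 | clock 15.15 pos [ 500.3 -316.5  221.6] toolx [0.987 0.158 0.   ] y [ 0.     0.001 -1.   ] F [ 0.6  0.6 -0.8] w 0.687 q7 0.6
```

View pics/s27.png

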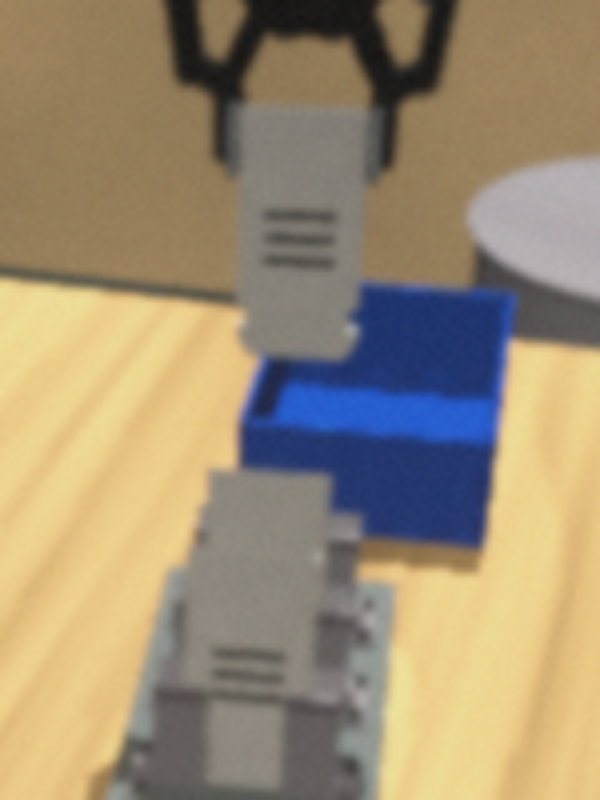

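View pics/t27.png

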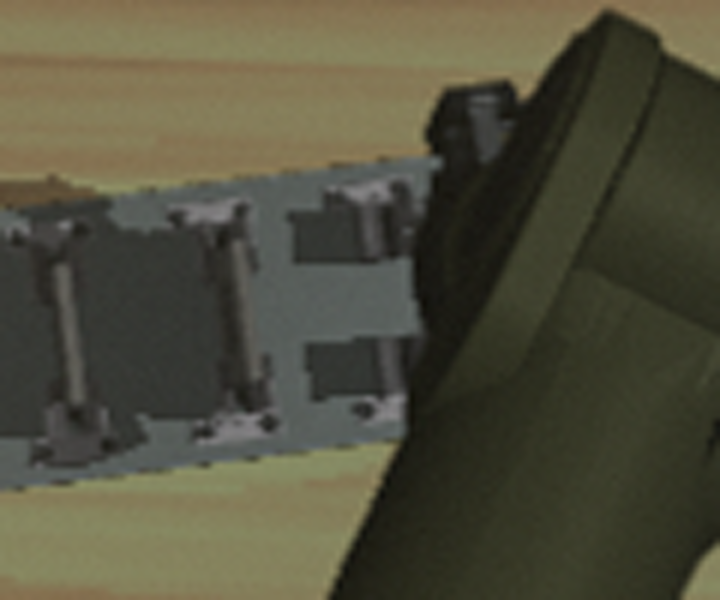

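```bash
python3 - <<'E'
from vert import *
S=lambda L:np.array(L)/5+[310-.4,70-.4]
print(fitv(S([[239,106],[368,110],[252,353],[346,358]]),.158,[500.3,-316.5,275.6],g0=108))
# predicted foot corners/head corners if panel seated & hovering
E
python3 -m jog '[[[5,20,-3,0.004],[5,35,-3,0.004],[5,35,-3,0.004],[5,35,-3,0.004],[5,35,-3,0.004]]]'
python3 - <<'E'
from mv import *
to(506.5,-319.8,225,.155)
crop('side','pics/s28.png',325,80,405,200,7)
crop('top','pics/t28.png',320,180,440,280,6)
E
```

```text
(np.float64(86.4), array([ 1.078e+02, -1.200e+00,  1.000e-01]), array([ 0.6, -0. ,  0.5,  0.2, -0.7, -0.2, -0.5, -0.1, -0.1, -0. ,  0. ]))
clock: 15.75
eef_pos: [505.2, -321.0, 187.6]
eef_rot: [-1.568, -0.12, 0.119]
force: [0.3, 0.4, -2.1]
width: 0.689
shift [  1.5 -37.4   0.9] turn -0.003 | clock 15.75 pos [ 505.2 -321.   187.6] toolx [0.988 0.152 0.001] y [ 0.001 -0.001 -1.   ] F [ 0.3  0.4 -2.1] w 0.689 q7 0.59
```

View pics/s28.png

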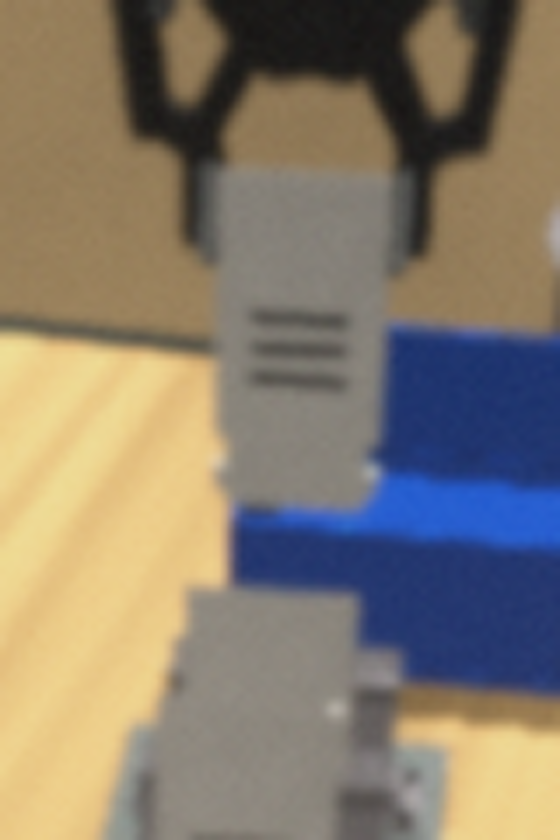

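```bash
python3 -m jog '[[[1,25,4.5,0],[1,52,4.5,0],[1,52,4.5,0],[1,52,4.5,0],[1,52,4.5,0]]]'
python3 - <<'E'
from mv import *
to(506.5,-315.5,64,.155)
crop('side','pics/s29.png',325,110,405,230,7)
crop('top','pics/t29.png',320,180,440,280,6)
E
```

```text
clock: 16.35
eef_pos: [506.3, -317.1, 136.6]
eef_rot: [-1.569, -0.121, 0.117]
force: [-0.5, 0.2, -1.8]
width: 0.688
shift [ 0.3 72.6  1.7] turn -0.003 | clock 16.35 pos [ 506.3 -317.1  136.6] toolx [0.989 0.151 0.002] y [ 0.002 -0.002 -1.   ] F [-0.5  0.2 -1.8] w 0.688 q7 0.57
```

View pics/s29.png

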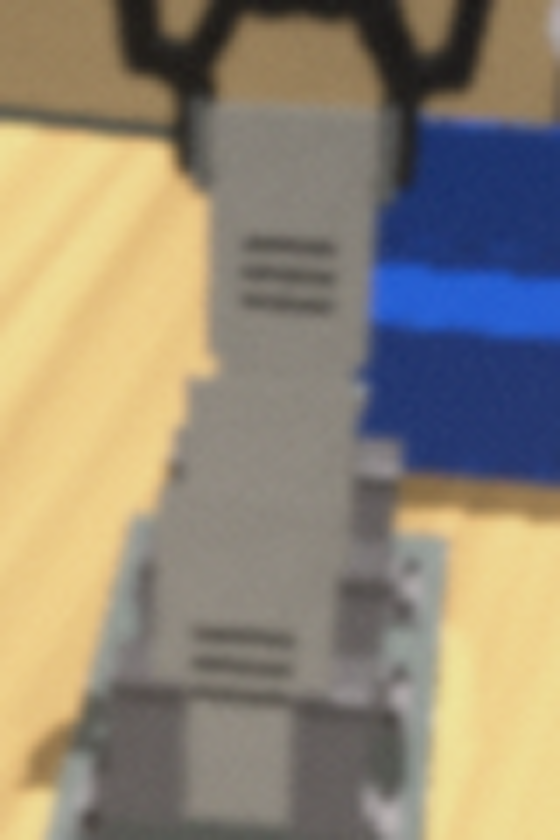

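View pics/t29.png

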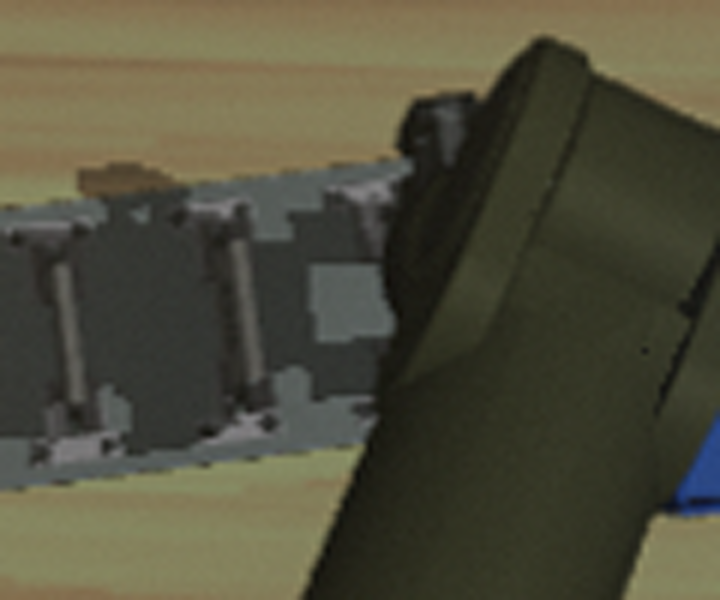

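Run:
```python
from fit import *
P=np.array([[30,3,0],[-30,3,0.]])
for O in ([506.5,-319.8],[506.3,-317.1]):
    Q=tf(P,*O,.153); Q[:,2]=212.5; print(((proj('side',Q)-[325,110])*7+3).round(0).tolist())
# stored b panels check (middle) seated at rack centre & +76, head z140 in same picture: observed front: (190,382),(362,392)? middle
for k in (0,76):
    O=np.array([494.9,-245.5])+k*np.array([-np.sin(.155),np.cos(.155)])
    Q=tf(P,*O,.155);Q[:,2]=140; print(k,((proj('side',Q)-[325,110])*7+3).round(0).tolist())
```

```text
[[210.0, 98.0], [380.0, 108.0]]
[[208.0, 101.0], [379.0, 111.0]]
0 [[180.0, 379.0], [355.0, 391.0]]
76 [[151.0, 489.0], [338.0, 503.0]]
```

```bash
python3 -m jog '[[[0,8,0,0],[0,16,0,0],[0,22,0,0],[0,28,0,0],[0,28,0,0]]]'; python3 -c "
from mv import *
to(506.5,-317,64,.155)
print(env.state()['torque'].round(2))"
```

```text
clock: 16.95
eef_pos: [505.5, -318.4, 106.2]
eef_rot: [-1.57, -0.12, 0.118]
force: [2.7, -6.0, -3.5]
width: 0.69
shift [ 1.1 42.2  1.3] turn -0.004 | clock 16.95 pos [ 505.5 -318.4  106.2] toolx [0.989 0.15  0.001] y [ 0.002 -0.003 -1.   ] F [ 2.7 -6.  -3.5] w 0.69 q7 0.56
[-1.68 -0.73 -0.02]
```

```bash
python3 -m jog '[[[0,0,-2,0],[0,0,-3,0],[0,0,-3,0]]]'
python3 - <<'E'
from mv import *
to(506.5,-317,64,.155)
print(env.state()['torque'].round(2))
crop('side','pics/s30.png',325,110,405,230,7)
E
```

```text
clock: 17.25
eef_pos: [505.6, -319.5, 106.3]
eef_rot: [-1.567, -0.119, 0.119]
force: [2.8, -3.1, -2.4]
width: 0.687
shift [ 1.2 42.3  2.3] turn -0.003 | clock 17.25 pos [ 505.6 -319.5  106.3] toolx [ 0.989  0.151 -0.   ] y [-0.  0. -1.] F [ 2.8 -3.1 -2.4] w 0.687 q7 0.56
[-1.05 -0.53 -0.07]
```

View pics/s30.png

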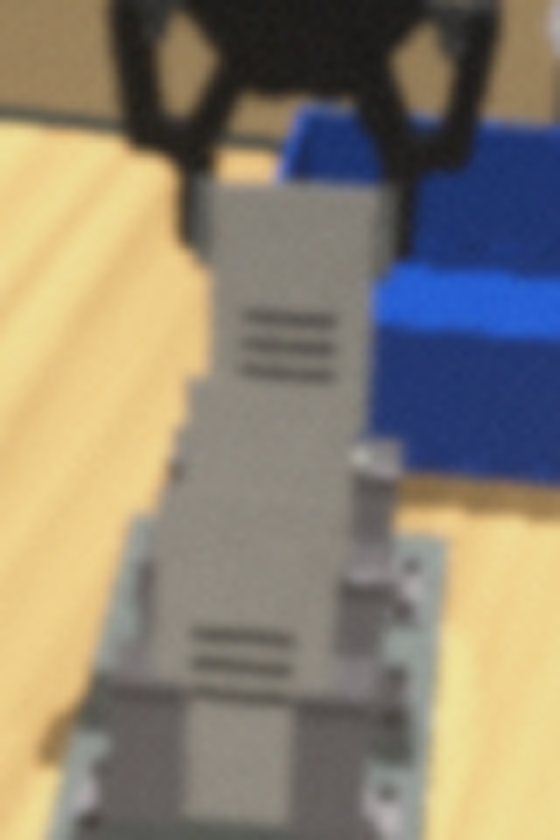

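```bash
python3 -m jog '[[[1.5,0,-2,0],[1.5,4,-2,0],[1.5,8,-2,0],[1.5,8,-2,0]]]'; python3 -c "
from mv import *
to(506.5,-317,64,.155)
print(env.state()['torque'].round(2))"
```

```text
clock: 17.7
eef_pos: [507.3, -320.7, 97.9]
eef_rot: [-1.567, -0.119, 0.12]
force: [0.7, -1.5, -2.6]
width: 0.687
shift [-0.2 33.9  3.8] turn -0.003 | clock 17.7 pos [ 507.3 -320.7   97.9] toolx [ 0.988  0.152 -0.   ] y [-0.     0.001 -1.   ] F [ 0.7 -1.5 -2.6] w 0.687 q7 0.56
[-0.6  -0.22 -0.04]
```

```bash
python3 -m jog '[[[0,5,-1,0],[0,10,-1,0],[0,15,-1,0],[0,15,-1,0]]]'; python3 -c "
from mv import *
to(506.5,-317,64,.155)
print(env.state()['torque'].round(2))"
```

```text
clock: 18.1
eef_pos: [507.6, -322.1, 83.1]
eef_rot: [-1.567, -0.119, 0.119]
force: [1.8, -2.0, -3.5]
width: 0.688
shift [-0.4 19.1  5.2] turn -0.003 | clock 18.1 pos [ 507.6 -322.1   83.1] toolx [0.989 0.151 0.   ] y [ 0.  0. -1.] F [ 1.8 -2.  -3.5] w 0.688 q7 0.55
[-0.46 -0.44 -0.17]
```

```bash
python3 -m jog '[[[0.5,4,-0.5,0],[0.5,8,-0.5,0],[0.5,12,-0.5,0],[0.5,12,-0.5,0]]]'; python3 -c "
from mv import *
to(506.5,-317,64,.155)
print(env.state()['torque'].round(2))"
```

```text
clock: 18.5
eef_pos: [509.2, -323.4, 75.1]
eef_rot: [-1.57, -0.12, 0.117]
force: [-2.4, -0.7, 16.0]
width: 0.686
shift [-1.7 11.1  6.8] turn -0.004 | clock 18.5 pos [ 509.2 -323.4   75.1] toolx [0.989 0.15  0.002] y [ 0.002 -0.002 -1.   ] F [-2.4 -0.7 16. ] w 0.686 q7 0.55
[ 0.4   0.98 -0.24]
```

```bash
python3 -m jog '[[[-0.5,3,0,0],[-0.5,6,0,0],[-0.5,8,0,0],[-0.5,8,0,0]]]'
python3 - <<'E'
from mv import *
to(506.5,-317,64,.155)
print(env.state()['torque'].round(2))
crop('side','pics/s31.png',325,130,405,230,7)
E
```

```text
clock: 18.9
eef_pos: [509.9, -324.3, 69.2]
eef_rot: [-1.572, -0.121, 0.115]
force: [-4.2, -0.2, 23.2]
width: 0.684
shift [-2.2  5.1  7.8] turn -0.005 | clock 18.9 pos [ 509.9 -324.3   69.2] toolx [0.989 0.15  0.004] y [ 0.004 -0.004 -1.   ] F [-4.2 -0.2 23.2] w 0.684 q7 0.55
[ 0.75  1.22 -0.25]
```

View pics/s31.png

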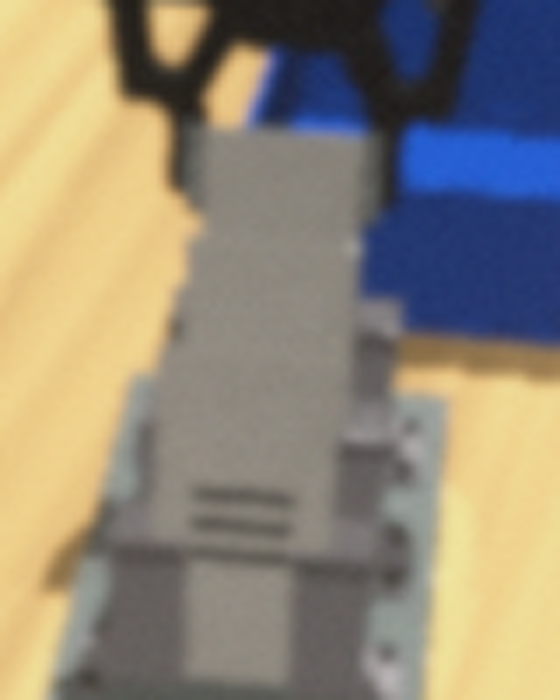

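Run:
```python
from fit import *
P=np.array([[30,3,0],[-30,3,0.],[30,-3,0],[-30,-3,0]])
for z in (140,150):
    Q=tf(P,506.5,-319.8,.153); Q[:,2]=z; print(z,((proj('side',Q)-[325,130])*7+3).round(0).tolist())
    Q=tf(P,494.9,-245.5,.155); Q[:,2]=z; print(z,'mid',((proj('side',Q)-[325,130])*7+3).round(0).tolist())
```

```text
140 [[205.0, 143.0], [369.0, 154.0], [207.0, 136.0], [370.0, 147.0]]
140 mid [[180.0, 239.0], [355.0, 251.0], [182.0, 231.0], [356.0, 243.0]]
150 [[206.0, 119.0], [371.0, 129.0], [208.0, 112.0], [372.0, 122.0]]
150 mid [[181.0, 213.0], [356.0, 225.0], [183.0, 205.0], [357.0, 217.0]]
```

```bash
python3 -m jog '[[[-1.5,0,0.5,0],[-2.5,2,1,0],[-2.5,4,1,0],[-2.5,6,1,0],[-2.5,6,1,0]]]'
python3 - <<'E'
from mv import *
to(506.5,-320,64,.155)
print(env.state()['torque'].round(2))
crop('side','pics/s32.png',325,130,405,230,7)
E
```

```text
clock: 19.45
eef_pos: [509.8, -324.9, 65.4]
eef_rot: [-1.575, -0.125, 0.111]
force: [-3.3, -1.0, 28.4]
width: 0.69
shift [-2.5  1.3  5.3] turn -0.005 | clock 19.45 pos [ 509.8 -324.9   65.4] toolx [0.989 0.15  0.008] y [ 0.01  -0.007 -1.   ] F [-3.3 -1.  28.4] w 0.69 q7 0.55
[ 0.87  0.75 -0.26]
```

View pics/s32.png

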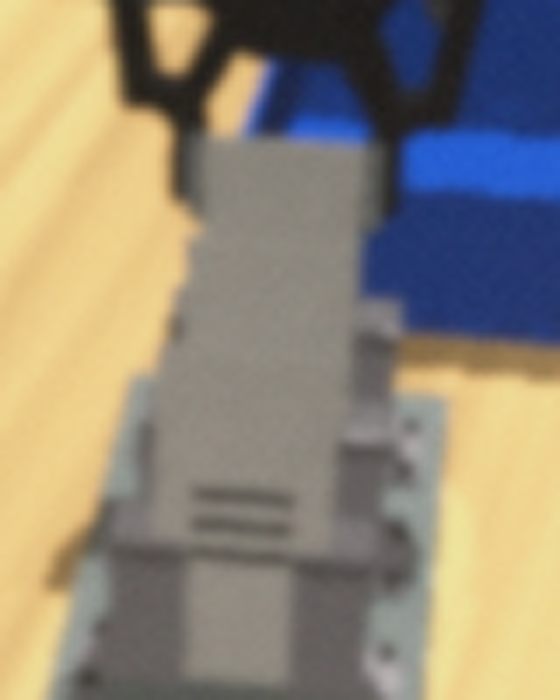

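```bash
python3 -m jog '[[[-0.5,2,0,0],[-1,4,0,0],[-1,4,0,0],[-1,4,0,0]]]'
python3 - <<'E'
from mv import *
to(506.5,-320,64,.155)
print(env.state()['torque'].round(2))
crop('side','pics/s33.png',325,130,405,230,7)
crop('top','pics/t33.png',320,180,440,280,6)
E
```

```text
clock: 19.9
eef_pos: [509.5, -325.5, 61.7]
eef_rot: [-1.576, -0.126, 0.11]
force: [-0.8, -2.1, 29.6]
width: 0.69
shift [-2.1 -2.3  5.8] turn -0.005 | clock 19.9 pos [ 509.5 -325.5   61.7] toolx [0.989 0.149 0.01 ] y [ 0.011 -0.007 -1.   ] F [-0.8 -2.1 29.6] w 0.69 q7 0.55
[ 0.89  0.49 -0.26]
```

View pics/s33.png

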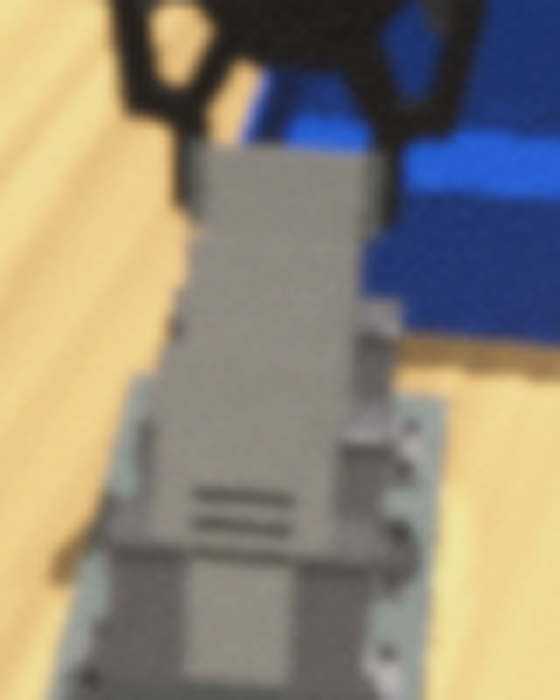

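View pics/t33.png

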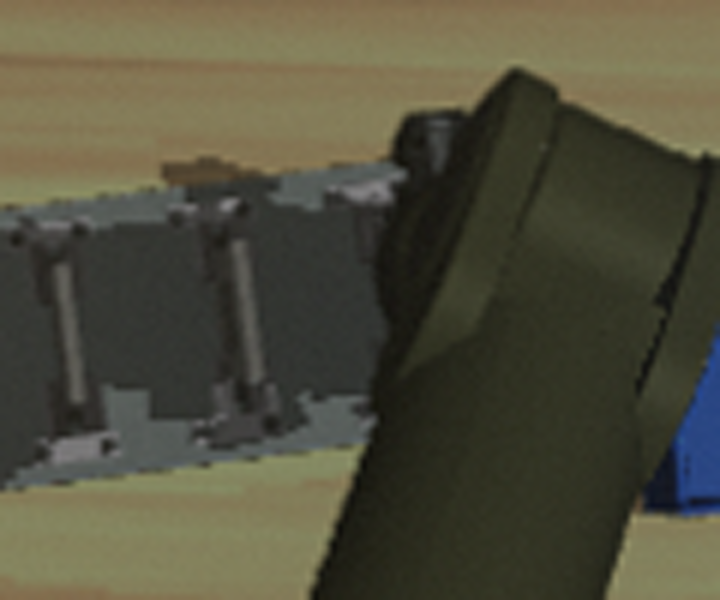

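```bash
python3 -m jog '[[[-0.5,2,1,0],[-1,3,1,0],[-1,3,1,0],[-1,3,1,0]]]'
python3 - <<'E'
from mv import *
to(506.5,-320,64,.155)
print(env.state()['torque'].round(2))
crop('side','pics/s34.png',325,130,405,230,7)
E
```

```text
clock: 20.4
eef_pos: [509.5, -326.4, 60.2]
eef_rot: [-1.58, -0.129, 0.109]
force: [-1.1, -2.9, 33.1]
width: 0.686
shift [-2.  -3.9  6.7] turn -0.004 | clock 20.4 pos [ 509.5 -326.4   60.2] toolx [0.989 0.15  0.012] y [ 0.014 -0.011 -1.   ] F [-1.1 -2.9 33.1] w 0.686 q7 0.54
[-0.21  0.6  -0.15]
```

View pics/s34.png

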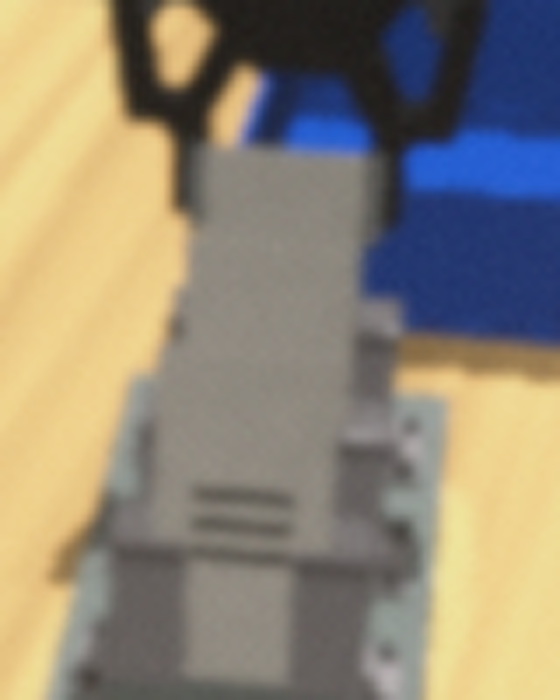

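```bash
python3 -m jog '[[[0,2,0,0],[0,4,0,0],[0,4,0,0],[0,4,0,0]]]' 255 100
python3 - <<'E'
from mv import *
to(506.5,-320,64,.155)
print(env.state()['torque'].round(2))
crop('side','pics/s35.png',325,130,405,230,7)
E
```

```text
clock: 20.85
eef_pos: [509.9, -326.6, 60.1]
eef_rot: [-1.581, -0.129, 0.109]
force: [-7.2, 0.9, 52.8]
width: 0.684
shift [-2.3 -4.   7. ] turn -0.004 | clock 20.85 pos [ 509.9 -326.6   60.1] toolx [0.989 0.151 0.011] y [ 0.013 -0.013 -1.   ] F [-7.2  0.9 52.8] w 0.684 q7 0.54
[ 0.77  2.5  -0.08]
```

View pics/s35.png

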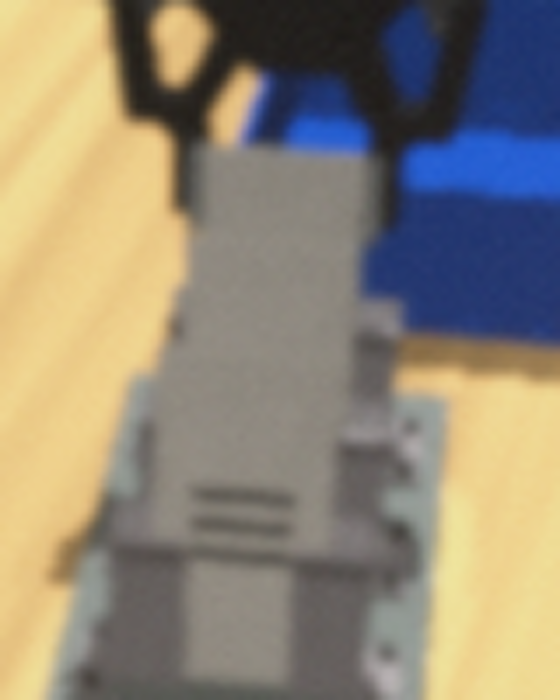

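```bash
python3 -m jog '[[[0,-3,0,0],[0,-6,0,0],[0,-6,0,0],[0,-6,0,0]]]'; python3 -m jog '[[[0,-2,0,0],[0,-2,0,0]]]'; python3 -c "
from mv import *
to(506.5,-320,64,.155)
print(env.state()['torque'].round(2))"
```

```text
clock: 21.3
eef_pos: [509.5, -326.2, 60.4]
eef_rot: [-1.579, -0.129, 0.108]
force: [3.8, -4.5, 22.9]
width: 0.681
clock: 21.5
eef_pos: [509.4, -326.1, 60.5]
eef_rot: [-1.578, -0.129, 0.108]
force: [7.2, -6.4, 13.7]
width: 0.677
shift [-1.9 -3.6  6.4] turn -0.004 | clock 21.5 pos [ 509.4 -326.1   60.5] toolx [0.989 0.15  0.012] y [ 0.014 -0.01  -1.   ] F [ 7.2 -6.4 13.7] w 0.677 q7 0.55
[-1.05 -1.04 -0.21]
```

```bash
python3 -m jog '[[[1,-1,-1,0],[1.5,-2.5,-1.5,0],[1.5,-2.5,-1.5,0]]]'; python3 -m jog '[[[0,0,0,0],[0,0,0,0],[0,0,0,0],[0,0,0,0],[0,0,0,0]]]' 0 20; python3 -m jog '[[[0,-25,0,0],[0,-60,0,0],[0,-100,0,0],[0,-140,0,0],[0,-140,0,0]]]';  python3 - <<'E'
from mv import *
to(506.5,-320,64,.155)
crop('side','pics/s36.png',325,130,405,230,7)
crop('top','pics/t36.png',320,180,440,280,6)
E
```

```text
clock: 21.8
eef_pos: [509.4, -326.0, 60.6]
eef_rot: [-1.575, -0.126, 0.111]
force: [6.2, -6.3, 5.2]
width: 0.674
clock: 22.3
eef_pos: [504.3, -322.1, 56.8]
eef_rot: [-1.567, -0.119, 0.12]
force: [-1.0, -0.2, 0.0]
width: 1.001
clock: 22.8
eef_pos: [507.9, -324.0, 203.9]
eef_rot: [-1.574, -0.126, 0.113]
force: [0.4, 0.5, 0.6]
width: 1.003
shift [ -1.9 139.8   5.2] turn -0.003 | clock 22.8 pos [ 507.9 -324.   203.9] toolx [0.988 0.152 0.008] y [ 0.009 -0.006 -1.   ] F [0.4 0.5 0.6] w 1.003 q7 0.59
```

View pics/s36.png

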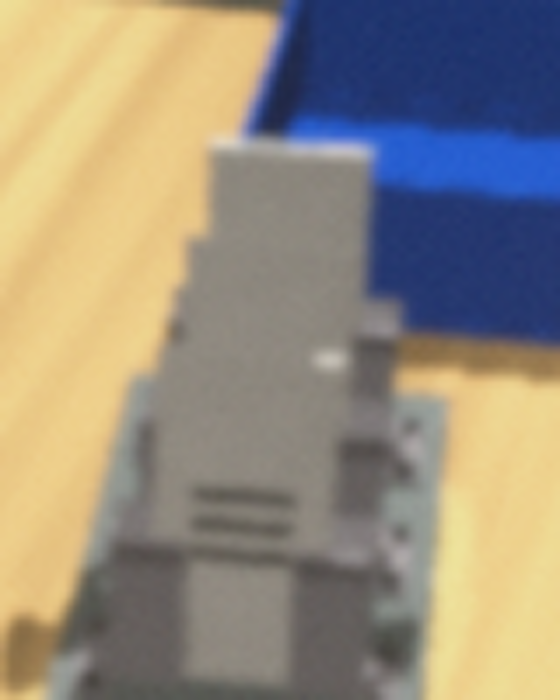

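View pics/t36.png

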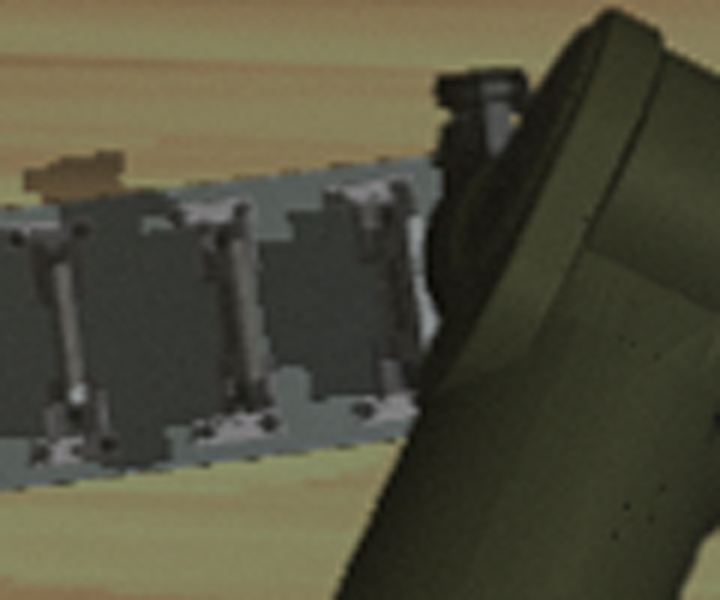

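```bash
python3 -m jog '[[[0,-30,0,0],[0,-40,40,0],[0,-40,85,0],[0,-40,130,0],[0,-40,175,0],[0,-40,220,0],[0,-40,265,0],[0,-40,265,0]]]'
python3 - <<'E'
from fit import *
im=env.read_camera('top'); im=np.clip(im*1.6,0,255).astype('uint8')
crop('top','pics/t37.png',300,195,420,270,6,im)
im=env.read_camera('side')
crop('side','pics/s37.png',200,60,420,280,3,im)
P=np.array([[30,0,140],[-30,0,140.]])
for O in ([506.3,-320.8],): print(((proj('top',tf(P,*O,.155))-[300,195])*6+2.5).round(0).tolist())
E
```

```text
clock: 23.7
eef_pos: [463.1, -53.4, 236.0]
eef_rot: [-1.566, -0.126, 0.129]
force: [0.8, -1.1, 0.3]
width: 0.999
[[533.0, 129.0], [553.0, 269.0]]
```

View pics/t37.png

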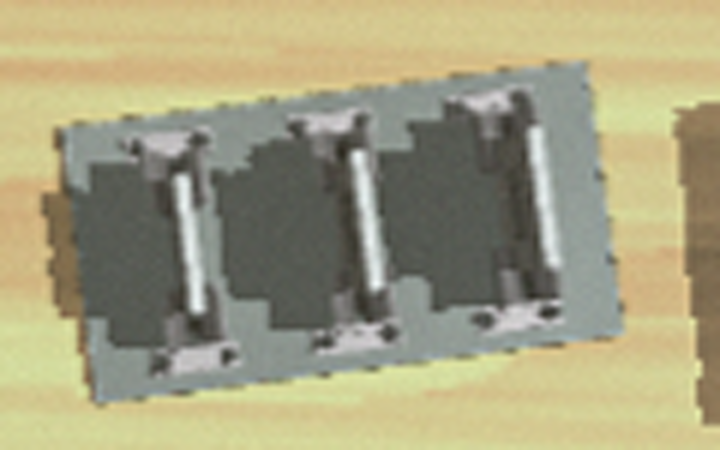

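View pics/s37.png

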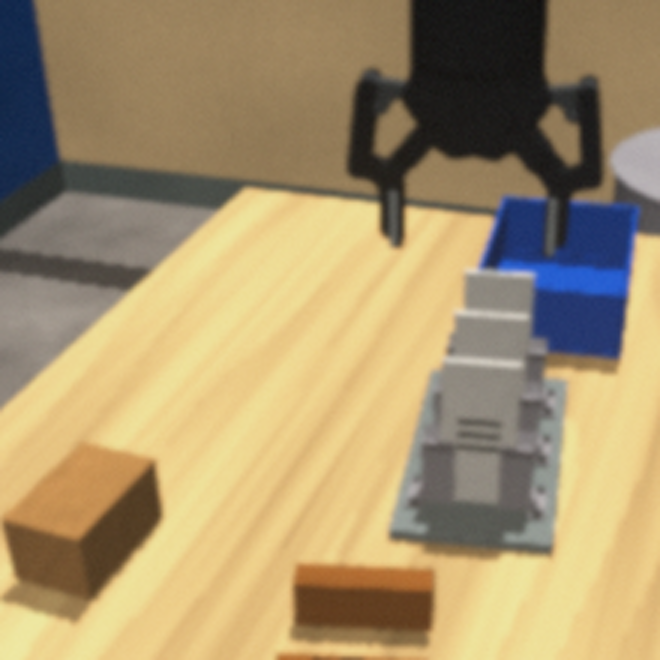

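```bash
python3 -c "
from cell import env
print(env.state()['force'].round(1),env.state()['joint_vel'].round(3)); print(env.hand_in())"
```

```text
[ 0.2 -0.6 -0.1] [ 0.024  0.023  0.044 -0.015  0.011  0.     0.001]
the job is handed in; nothing more can be done
None
```

The job is done and handed in at about 24 s of the 58 s allowed. The panel stands in the empty slot, and the robot had let go and moved clear. No verdict was reported.

**How it went**
- I gripped the panel by its side edges on the bearers and tilted it by lowering it onto the top edge of the rest's board. I let it go there with its foot against the ledge; the foot measured about 4 mm from where I had estimated it should be.
- I then took it again near the head and turned it upright. The first try, swinging it up on the rest, did not turn it: the panel lifted off still at 45°. I turned it instead by pushing its foot against the side of a bearer.
- Pressed into the slot, it went down under a force of roughly 16 to 33 N until it stopped dead: a further push raised the force to 53 N with no movement. I eased the load off, opened the gripper and withdrew.

**Last checks**
- In the final top picture the three panel heads are evenly spaced and in line, and the new one is within about half a pixel (1 to 2 mm) of its predicted place.
- In the last side picture its head edge is at the height expected for 140 mm, so it appears fully home.
- The stored panels had not visibly moved in the pictures, and I saw no shift in the carton or crate. I did not check the jar separately.

**What disagreed**
- The reported tool height read about 35 mm lower than the fingertips in the pictures throughout, so I worked to the pictures.
- The pressing force was above the 5 to 15 N stated, which I put down to friction on the cheeks.
- The clips snapping into the notches could not be seen directly.

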